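# Sort the watchmaker's bench into its trays

## Task

Clear up the watchmaker's bench: stand both battery cells upright in the long narrow tray, stand both loupes on their flanges in the round dish, and lay the clock movement flat in the square tray with its shaft up. Each must rest on the floor of its tray; set them down rather than dropping them, and leave the little oil bottle standing where it is.

Things in the scene. Friction and masses are not known exactly. Their poses are not given: they have to be found in the camera images.
- cell_1: Battery cell: plain steel and grey upright cylinder, 26 mm diameter, 48 mm tall plus a 2 mm nub (8 mm across) on top. Origin: centre of its underside; z up. Starts standing. About 65 g. One of two alike.
- cell_2: Battery cell: plain steel and grey upright cylinder, 26 mm diameter, 48 mm tall plus a 2 mm nub (8 mm across) on top. Origin: centre of its underside; z up. Starts standing. About 65 g. The other of the two.
- loupe_1: Eyeglass loupe: black upright cylinder, 30 mm diameter, 38 mm tall, on a foot flange 36 mm in diameter and 6 mm thick, glass lens on top. Origin: centre of its underside; z up. Starts standing on the flange. About 40 g. One of two alike.
- loupe_2: Eyeglass loupe: black upright cylinder, 30 mm diameter, 38 mm tall, on a foot flange 36 mm in diameter and 6 mm thick, glass lens on top. Origin: centre of its underside; z up. Starts standing on the flange. About 40 g. The other of the two.
- movement: Quartz clock movement: flat black square box 56 x 56 x 16 mm with a brass shaft (8 mm diameter, 14 mm tall, with a flat brass disc 16 mm across and 3 mm high round its foot, which can be ignored) standing up from the centre of its top. Origin: centre of its underside; x and y along its sides, z up along the shaft. About 60 g.
- long_tray: Long narrow dark wooden tray, open on top: outside 75 mm along its x, 165 mm along its y, 16 mm high; walls and floor 5 mm thick (inside 65 x 155 mm). Fixed to the bench. Origin: centre of its underside; z up.
- square_tray: Square dark wooden tray, open on top: outside 140 x 140 mm, 12 mm high; walls and floor 5 mm thick (inside 130 x 130 mm). x and y along its sides. Fixed to the bench. Origin: centre of its underside; z up.
- round_dish: Round dark wooden dish, open on top: outside 124 mm in diameter at the foot, 134 mm at the rim, 12 mm high; wall and floor 5 mm thick (flat inner floor about 114 mm in diameter). Fixed to the bench. Origin: centre of its underside; z up.
- oil_bottle: Small amber glass oil bottle with a black cap, 32 mm diameter, 65 mm tall, standing among the things; to be left alone. Origin: centre of its underside; z up. Small loose odds and ends up to 30 mm tall (watch, tin, ring, wooden block, screwdriver) also lie between the things; they do not matter.
There are look-alikes about, which are no part of the job. What is shaped like the cell_2 but purple is not meant. What is shaped like the movement but brown is not meant.

How it is judged (in metres and radians):
At the end, for the whole second after the job is handed in: Both cells on the floor of the long tray, both loupes on that of the round dish, the movement on that of the square tray: upright within 0.12 rad, underside under 9 mm above the tray's underside, centre inside the tray, at rest; the oil bottle upright within 20 mm of its start (z of each of cell_1, cell_2 in the frame of long_tray below 0.009 m and angle between each of cell_1, cell_2, loupe_1, loupe_2, movement, oil_bottle's own z axis and vertical below 0.12 rad and linear speed of each of cell_1, cell_2, loupe_1, loupe_2, movement below 0.02 m/s and x of cell_1 in the frame of long_tray between -0.028 and 0.028 m and y of cell_1 in the frame of long_tray between -0.073 and 0.073 m and x of cell_2 in the frame of long_tray between -0.028 and 0.028 m and y of cell_2 in the frame of long_tray between -0.073 and 0.073 m and z of each of loupe_1, loupe_2 in the frame of round_dish below 0.009 m and horizontal distance between each of loupe_1, loupe_2 and round_dish below 0.05 m and z of movement in the frame of square_tray below 0.009 m and x of movement in the frame of square_tray between -0.045 and 0.045 m and y of movement in the frame of square_tray between -0.045 and 0.045 m and distance of oil_bottle from where it was at the start of the episode below 0.02 m); the robot touches nothing.
It fails at once if the oil bottle is knocked over or shifted by 2 cm or more (distance of oil_bottle from where it was at the start of the episode above 0.02 m or angle between oil_bottle's own z axis and vertical above 0.35 rad).
It fails at once if a thing is dropped: it falls free with its underside more than 45 mm above the bench ((height (world z) of cell_1 above 0.045 m and contact force between the fingers and cell_1 below 0.01 N and linear speed of cell_1 above 0.25 m/s) or (height (world z) of cell_2 above 0.045 m and contact force between the fingers and cell_2 below 0.01 N and linear speed of cell_2 above 0.25 m/s) or (height (world z) of loupe_1 above 0.045 m and contact force between the fingers and loupe_1 below 0.01 N and linear speed of loupe_1 above 0.25 m/s) or (height (world z) of loupe_2 above 0.045 m and contact force between the fingers and loupe_2 below 0.01 N and linear speed of loupe_2 above 0.25 m/s) or (height (world z) of movement above 0.045 m and contact force between the fingers and movement below 0.01 N and linear speed of movement above 0.25 m/s)).
It also fails if it takes over 115 s, if anything falls off the work surface, if the arm or the gripper's body presses on something with over 40 N, if the wrist force passes 120 N, or if a joint passes its speed limit or range.

## Robot

A 6-joint arm with a two-finger parallel gripper is mounted at the origin on the work surface. World frame = base frame: x ahead of the robot, y to its left, z up, the work surface at z = 0. Lengths are in m, angles in degrees, forces in N, time in s.
With the tool pointing down it reaches from about 0.375 to 0.9 m from the base axis. Payload 3.1 kg.
Tool frame: the origin (TCP) lies midway between the tips of the shut fingers; the grasp point (between the pads) lies 19 mm behind it; z points along the fingers, y is the direction in which the jaws open and shut (so a half turn about z gives the same grasp; the last joint's range is limited). The gripper opens to 87 mm and grips with 3 to 60 N. Pads are 19 mm wide; open, the fingers measure 117 mm over their backs; the gripper's body (75 mm by 190 mm) begins 51 mm behind the grasp point.
Start: joints at [-87.118, 30.224, 82.088, -0, 67.689, -10.227], TCP at [0.142, -0.609, 0.223] pointing down, gripper open.
Joint ranges: [-176.69, 176.69], [-43.24, 126.21], [12.49, 139.97], [-82, 262], [0, 151.66], [-163.58, 163.58]. Speed limits (degrees/s): [159.86, 159.86, 180, 180, 180, 180].

## Interface

Orientations are given as a 3x3 rotation matrix whose columns are the frame's x, y, z axes.
In Python, from rig import bot gives the robot as it stands.
- The arm moves only by the tool carry_out, never from a script. Its arguments are lists of equal length, an entry for each row: "grip": the gripper's target within -1 to 1 (fully open at 1, half-way at 0, shut at -1); "slide": the shift along the tool's x, y, z in mm, a list of three; "twist": the turn, a rotation vector about the tool's x, y, z in rad, a list of three. In form: {"grip": [grip, ...], "slide": [[dx, dy, dz], ...], "twist": [[wx, wy, wz], ...]}. A call has 1 to 12 rows; each row shifts and turns the pose as measured when the row begins, along the tool's axes as they then stand; what a row does not reach is not made up. A row lasts 1/10 s, in which the tool goes at most 50 mm and 8.59 degrees, less where a joint would pass 70% of its speed; a pose out of reach is approached as far as the arm can. A call is refused whole if a number of a shift passes 50 or a number of a turn 0.15, either way. A call with a gripper value outside its range is refused whole. The fingers move at their own pace and stop on an object; the grip force is fixed at half the most. Time passes only in rows, so rows that do not move let the fingers close. It gives the time, the measured TCP pose, the force and the opening at its end, in the units of the state.
- bot.read_state(): the state, without advancing time (a new reading comes with each control period).
- bot.capture(name): name is "side" or "top" or "wrist"; returns a dict with "color" (384x512x3 uint8, red, green, blue), "depth" (384x512 float32, m along the optical axis (not along the pixel's ray), 0 where there is no reading), "fx", "fy", "cx", "cy" (pixels), "position" and "rotation" of the camera in the world; the wrist camera has in their place "T_tool_cam" (4x4, takes a point from camera to tool coordinates, whose origin is the TCP and whose axes are the flange's). Camera axes: x right, y up, looking along -z (the intrinsics and any distortion apply to the point x, -y, -z); pixel columns grow to the right and rows downward; lengths in m; the calibration is good to about 2 mm. A picture is of the moment at which its call begins: read the wrist's pose just before it.
- bot.hand_in(): hands the job in, once; it reports no verdict.
The state is a dict: "time_s": time; "joint_positions": joint angles; "qvel": joint speeds; "tau": joint torques, N m; "position": TCP position; "tcp_rot": TCP orientation; "force": force on the tool from outside, world axes, zero at the start; "moment": the same for the moment, N m; "opening": opening from 0.0 (shut) to 1.0 (fully open).
Only numpy, scipy, OpenCV 4.12 (cv2) and the standard library are available. Lean on these libraries where they do the work, as an engineer would, in place of code of your own. Each camera call takes 0.05 s, during which the arm holds its last target.

## Working session

There is one attempt and no reset: what is moved stays moved. The work goes in short steps, Python scripts to look and compute and a tool call to move; the robot and the scene stay as the last step left them, time stands still between calls to the robot, and variables do not carry over. Pictures are saved under pics/ and viewed, and the job is handed in when it is done.

Besides the shell and the picture viewer there is one more tool, called as a command line: name --argument value ..., lists and objects as JSON in quotes. carry_out: Moves the arm, as the interface text tells. Its arguments: {"type":"object","properties":{"grip":{"type":"array"},"slide":{"type":"array"},"twist":{"type":"array"}},"required":["grip","slide","twist"]}

```bash
mkdir -p pics; ls; python3 - <<'E'
from rig import bot
import cv2
s=bot.read_state();print(s)
for n in ['side','top','wrist']:
    c=bot.capture(n);cv2.imwrite(f'pics/{n}0.png',c['color'][:,:,::-1])
    print(n,{k:v for k,v in c.items() if k not in('color','depth')})
E
```

```text
pics
{'time_s': 0.0, 'joint_positions': array([-8.71189826e+01,  3.02781355e+01,  8.21572809e+01, -1.83520584e-03,
        6.76879526e+01, -1.02269308e+01]), 'qvel': array([ 0.07299947, -0.05478545, -0.02619951,  0.10808516, -0.07685586,
        0.1652042 ]), 'tau': array([-3.85782387e-04, -4.40049040e+01, -1.76590580e+01,  6.32386794e-02,
        5.81560296e-02, -1.74295933e-04]), 'position': array([ 0.14172754, -0.6079627 ,  0.22157557]), 'tcp_rot': array([[ 9.73941775e-01,  2.26798146e-01, -1.37818723e-04],
       [ 2.26797913e-01, -9.73939469e-01,  2.14898231e-03],
       [ 3.53158111e-04, -2.12424065e-03, -9.99997681e-01]]), 'force': array([-0.00208701, -0.40268243, -0.6919136 ]), 'moment': array([-0.01040757, -0.03122892, -0.00352757]), 'opening': 0.9987516385057452}
side {'fx': 386.5218224482923, 'fy': 386.5218224482923, 'cx': 255.28601355300137, 'cy': 189.13863713072254, 'position': array([-0.00815922,  0.82851753,  0.63189189]), 'rotation': array([[-0.86435612,  0.26134247, -0.42963778],
       [-0.50287673, -0.44601546,  0.7403953 ],
       [ 0.00187164,  0.85602005,  0.51693924]])}
top {'fx': 346.73528221247676, 'fy': 346.73528221247676, 'cx': 257.57387382152626, 'cy': 191.29053417144144, 'position': array([0.4269018 , 0.00414473, 0.85479726]), 'rotation': array([[ 0.01929829,  0.9952337 , -0.09559009],
       [-0.99975513,  0.01817325, -0.01262613],
       [-0.01082877,  0.09581035,  0.9953407 ]])}
wrist {'fx': 346.35497980355956, 'fy': 346.35497980355956, 'cx': 257.25708258751604, 'cy': 191.90363172017572, 'T_tool_cam': array([[ 5.04519144e-04,  9.54768443e-01,  2.97349906e-01,
         8.21055542e-02],
       [ 9.99999205e-01, -1.37970600e-04, -1.25370401e-03,
        -2.96742872e-04],
       [-1.15597148e-03,  2.97350302e-01, -9.54767753e-01,
        -1.60993960e-01],
       [ 0.00000000e+00,  0.00000000e+00,  0.00000000e+00,
         1.00000000e+00]])}
```

View pics/top0.png

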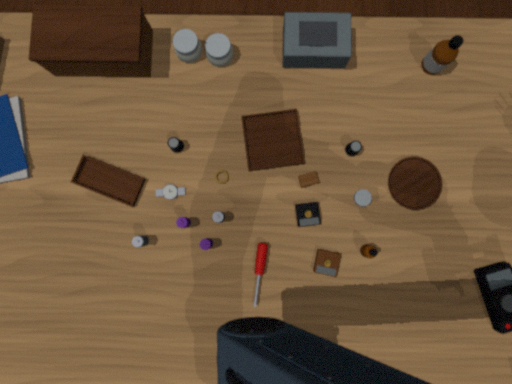

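View pics/side0.png

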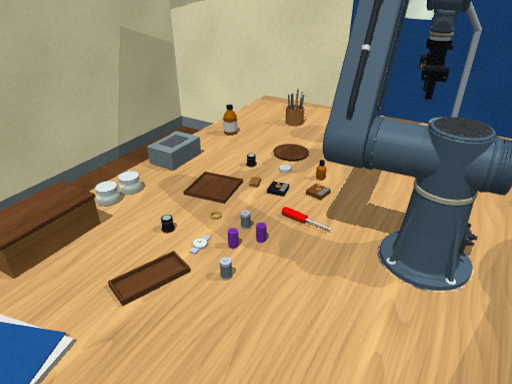

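View pics/wrist0.png

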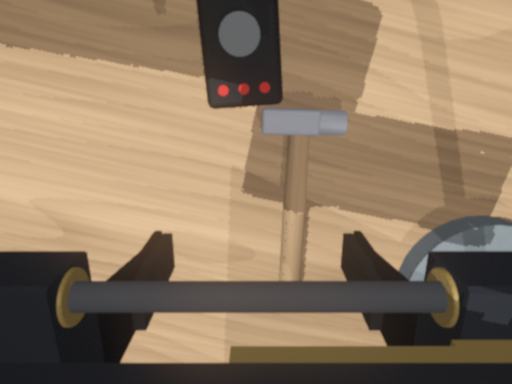

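```bash
python3 - <<'E'
from rig import bot
import cv2
c=bot.capture('top');im=c['color'][:,:,::-1]
cv2.imwrite('pics/ta.png',cv2.resize(im[130:280,65:245],None,fx=4,fy=4,interpolation=cv2.INTER_CUBIC))
cv2.imwrite('pics/tb.png',cv2.resize(im[100:280,240:450],None,fx=3.3333,fy=3.3333,interpolation=cv2.INTER_CUBIC))
E
```

```text
(no output)
```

View pics/ta.png

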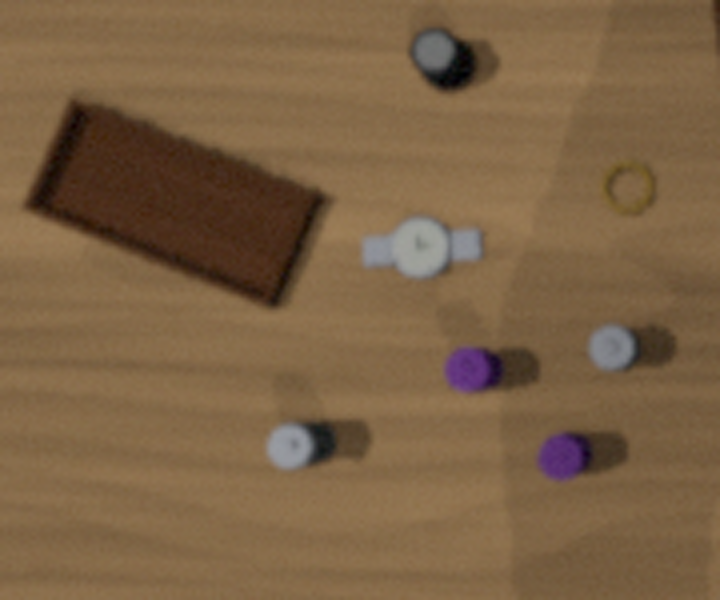

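View pics/tb.png

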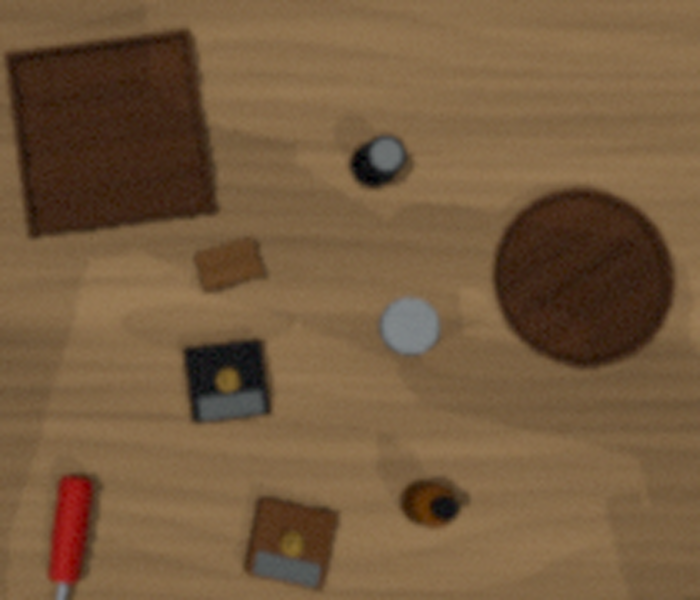

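```bash
cat > h.py <<'E'
from rig import bot
import numpy as np, cv2
def cam(n):
    s=bot.read_state(); c=bot.capture(n)
    if n=='wrist':
        T=np.eye(4);T[:3,:3]=s['tcp_rot'];T[:3,3]=s['position'];T=T@c['T_tool_cam']
        c['rotation']=T[:3,:3];c['position']=T[:3,3]
    return c
def ray(c,u,v,z):
    d=c['rotation']@np.array([(u-c['cx'])/c['fx'],-(v-c['cy'])/c['fy'],-1.])
    p=c['position'];return p+d*(z-p[2])/d[2]
def cloud(c):
    v,u=np.mgrid[:384,:512]; D=c['depth']
    P=np.stack([(u-c['cx'])/c['fx']*D,-(v-c['cy'])/c['fy']*D,-D],-1)@c['rotation'].T+c['position']
    P[D==0]=np.nan; return P
E
python3 - <<'E'
from h import *
np.set_printoptions(precision=4,suppress=True)
c=cam('top');P=cloud(c)
ta=lambda x,y:(65+x/4-.375,130+y/4-.375); tb=lambda x,y:(240+x/3.3333-.35,100+y/3.3333-.35)
it=[('cellA',ta(291,446),.048),('cellB',ta(613,348),.048),('purp1',ta(472,370),.048),('purp2',ta(565,456),.048),
('loupeA',ta(435,50),.038),('loupeB',tb(387,154),.038),('bottle cap',tb(445,507),.065),('tin',tb(410,326),.02),
('mov',tb(228,380),.019),('dec',tb(291,544),.019)]
it+=[('LT',ta(*p),.016) for p in[(78,101),(328,198),(277,304),(29,205)]]
it+=[('ST',tb(*p),.012) for p in[(8,52),(188,32),(215,212),(33,236)]]
it+=[('MV',tb(*p),.016) for p in[(185,348),(262,341),(271,413),(195,421)]]
it+=[('DR',tb(*p),.012) for p in[(585,278),(494,278),(673,278),(585,188),(585,367)]]
for n,(u,v),z in it:
    print(n,np.round((u,v),1),ray(c,u,v,z), 'depth z',np.nanmedian(P[int(v)-1:int(v)+2,int(u)-1:int(u)+2].reshape(-1,3),0))
E
```

```text
cellA [137.4 241.1] [0.3835 0.2903 0.048 ] depth z [0.3839 0.2897 0.0502]
cellB [217.9 216.6] [0.4436 0.1055 0.048 ] depth z [0.4449 0.1073 0.0505]
purp1 [182.6 222.1] [0.4292 0.1871 0.048 ] depth z [0.4295 0.1882 0.0497]
purp2 [205.9 243.6] [0.3809 0.1313 0.048 ] depth z [0.3823 0.1332 0.0487]
loupeA [173.4 142.1] [0.6205 0.2194 0.038 ] depth z [0.6205 0.2201 0.0389]
loupeB [355.8 145.9] [ 0.6187 -0.218   0.038 ] depth z [ 0.6204 -0.2156  0.04  ]
bottle cap [373.2 251.8] [ 0.3713 -0.2476  0.065 ] depth z [ 0.3729 -0.2479  0.0648]
tin [362.7 197.5] [ 0.4968 -0.2384  0.02  ] depth z [ 0.4984 -0.2387  0.013 ]
mov [308.1 213.7] [ 0.4554 -0.1076  0.019 ] depth z [ 0.4566 -0.106   0.0297]
dec [327.  262.9] [ 0.3399 -0.1529  0.019 ] depth z [ 0.3418 -0.1506  0.0195]
LT [ 84.1 154.9] [0.5899 0.4447 0.016 ] depth z [0.5952 0.4517 0.0021]
LT [146.6 179.1] [0.5324 0.2869 0.016 ] depth z [0.5343 0.2935 0.0014]
LT [133.9 205.6] [0.467  0.3147 0.016 ] depth z [0.4687 0.3195 0.0111]
LT [ 71.9 180.9] [0.5248 0.4705 0.016 ] depth z [0.5268 0.4735 0.0144]
ST [242.1 115.3] [0.6978 0.0573 0.012 ] depth
[... 240 characters left out ...]
7  0.0108]
MV [295.2 204.1] [ 0.4781 -0.0767  0.016 ] depth z [ 0.479  -0.0776  0.0024]
MV [318.3 202. ] [ 0.4842 -0.1325  0.016 ] depth z [ 0.4876 -0.1344  0.0004]
MV [321.  223.6] [ 0.4323 -0.1391  0.016 ] depth z [ 0.4336 -0.1369  0.0154]
MV [298.2 226. ] [ 0.4255 -0.0844  0.016 ] depth z [ 0.4278 -0.0838  0.0168]
DR [415.2 183.1] [ 0.535  -0.3685  0.012 ] depth z [ 0.5359 -0.3712  0.0064]
DR [387.9 183.1] [ 0.5338 -0.3023  0.012 ] depth z [ 0.5354 -0.3026  0.0017]
DR [441.6 183.1] [ 0.5362 -0.4324  0.012 ] depth z [ 0.5363 -0.43    0.0112]
DR [415.2 156.1] [ 0.6018 -0.3701  0.012 ] depth z [ 0.604  -0.3721  0.0018]
DR [415.2 209.8] [ 0.47  -0.367  0.012] depth z [ 0.4719 -0.3677  0.0105]
```

carry_out --grip '[1, 1, 1, 1, 1, 1, 1, 1, 1, 1, 1, 1]' --slide '[[0, 0, 0], [28, -36, 0], [28, -36, 0], [28, -36, 0], [28, -36, 0], [28, -36, 0], [28, -36, 0], [28, -36, 0], [28, -36, 0], [28, -36, 0], [28, -36, 0], [28, -36, 0]]' --twist '[[0, 0, 0.12], [0, 0, 0], [0, 0, 0], [0, 0, 0], [0, 0, 0], [0, 0, 0], [0, 0, 0], [0, 0, 0], [0, 0, 0], [0, 0, 0], [0, 0, 0], [0, 0, 0]]'

```text
time_s: 1.45
position: [0.4145, -0.1759, 0.2201]
tcp_rot: [[0.996, 0.09, 0.003], [0.09, -0.996, -0.007], [0.002, 0.007, -1.0]]
force: [0.5, -0.3, 0.3]
opening: 0.997
```

```bash
cat >> h.py <<'E'
def go(x,y,z,yaw=None):
    s=bot.read_state();R=s['tcp_rot'];p=s['position']
    d=R.T@(np.array([x,y,z])-p)*1000
    cy=np.degrees(np.arctan2(R[1,0],R[0,0]))
    tilt=np.degrees(np.arccos(-R[2,2]))
    print('t',round(s['time_s'],2),'pos',p.round(4),'yaw',round(cy,2),'tilt',round(tilt,2),'Rz',R[2].round(4),'F',s['force'].round(1),'op',round(s['opening'],3))
    print('slide',d.round(1),'n50',round(np.linalg.norm(d)/40,1), '' if yaw is None else ('twz',round(np.radians(cy-yaw),3)))
E
python3 -c "
from h import *
go(.455,-.108,.15,6.2)"
```

```text
t 1.45 pos [ 0.4145 -0.1759  0.2201] yaw 5.14 tilt 0.45 Rz [ 0.0023  0.0075 -1.    ] F [ 0.5 -0.3  0.3] op 0.997
slide [ 46.2 -64.5  69.7] n50 2.6 ('twz', np.float64(-0.019))
```

carry_out --grip '[1, 1, 1, 1]' --slide '[[20, -32, 10], [20, -32, 10], [0, 0, 0], [0, 0, 0]]' --twist '[[0, 0, -0.019], [0, 0, 0], [0, 0, 0], [0, 0, 0]]'

```text
time_s: 1.85
position: [0.4518, -0.1007, 0.2]
tcp_rot: [[0.993, 0.119, 0.007], [0.119, -0.993, -0.008], [0.006, 0.009, -1.0]]
force: [0.3, -0.6, 0.0]
opening: 1.0
```

```bash
python3 -c "
from h import *
go(.455,-.108,.15,6.2)
c=cam('wrist');cv2.imwrite('pics/w1.png',c['color'][:,:,::-1])
"
```

```text
t 1.85 pos [ 0.4518 -0.1007  0.2   ] yaw 6.83 tilt 0.59 Rz [ 0.0055  0.0088 -0.9999] F [ 0.3 -0.6  0. ] op 1.0
slide [ 2.   7.2 50.1] n50 1.3 ('twz', np.float64(0.011))
```

View pics/w1.png

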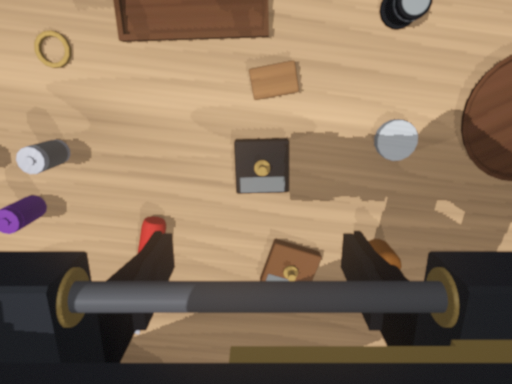

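```bash
python3 -c "
from h import *
c=cam('wrist');im=c['color'][:,:,::-1]
cv2.imwrite('pics/w2.png',cv2.resize(im[120:210,215:310],None,fx=6,fy=6,interpolation=cv2.INTER_CUBIC))
for u,v in [(235,139),(288,138),(290,192),(237,193)]: print(ray(c,u,v,.016).round(4))
"
```

```text
[ 0.4797 -0.0768  0.016 ]
[ 0.4869 -0.1292  0.016 ]
[ 0.4314 -0.1393  0.016 ]
[ 0.424  -0.0845  0.016 ]
```

View pics/w2.png

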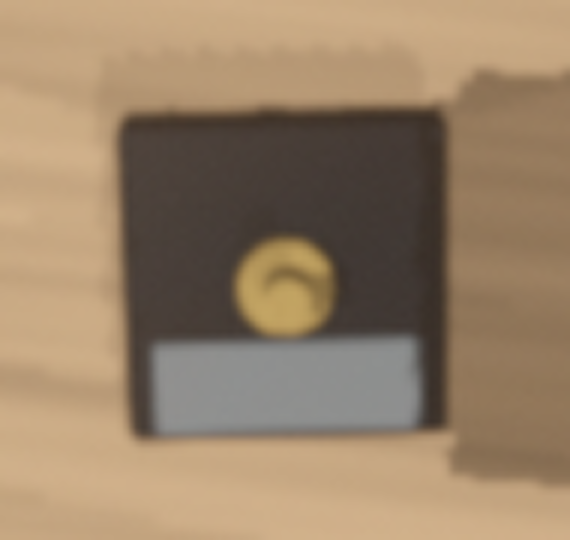

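carry_out --grip '[1, 1, 1, 1, 1, 1, 1]' --slide '[[0, 0, 0], [3, 6, 30], [0, 0, 40], [0, 0, 40], [0, 0, 40], [0, 0, 25], [0, 0, 0]]' --twist '[[0.009, -0.006, -0.01], [0, 0, 0], [0, 0, 0], [0, 0, 0], [0, 0, 0], [0, 0, 0], [0, 0, 0]]'

```text
time_s: 2.65
position: [0.4611, -0.1212, 0.0238]
tcp_rot: [[0.994, 0.113, 0.014], [0.113, -0.994, -0.007], [0.013, 0.009, -1.0]]
force: [-0.3, 0.3, 0.4]
opening: 0.997
```

```bash
sed -i "s/^    print('slide'/    print('levelling twist',R[2,1].round(3),-R[2,0].round(3))\n    print('slide'/" h.py; python3 -c "
from h import *
go(.4555,-.1075,.003,7.5)
c=cam('wrist');cv2.imwrite('pics/w3.png',c['color'][:,:,::-1])
"
```

```text
t 2.65 pos [ 0.4611 -0.1212  0.0238] yaw 6.48 tilt 0.88 Rz [ 0.0126  0.0088 -0.9999] F [-0.3  0.3  0.4] op 0.997
levelling twist 0.009 -0.013
slide [ -4.3 -14.4  20.6] n50 0.6 ('twz', np.float64(-0.018))
```

View pics/w3.png

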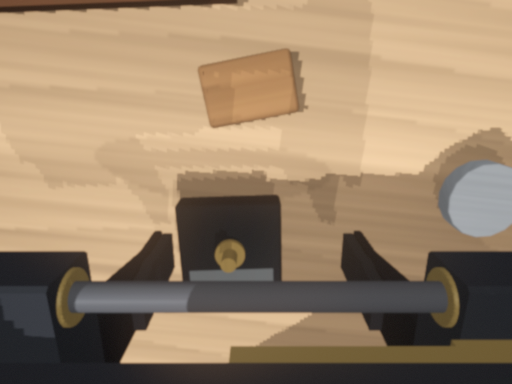

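```bash
python3 -c "
from h import *
for i in range(3):
  go(.4555,-.1075,.003,7.5); cam('wrist')
"
```

```text
t 2.7 pos [ 0.4618 -0.1215  0.025 ] yaw 6.49 tilt 1.01 Rz [ 0.0144  0.01   -0.9998] F [-0.2 -0.7  0. ] op 0.999
levelling twist 0.01 -0.014
slide [ -5.  -14.9  21.8] n50 0.7 ('twz', np.float64(-0.018))
t 2.75 pos [ 0.4627 -0.1216  0.0263] yaw 6.51 tilt 1.16 Rz [ 0.0167  0.0116 -0.9998] F [ 0.4 -0.2  0.1] op 0.999
levelling twist 0.012 -0.017
slide [ -5.9 -15.1  23. ] n50 0.7 ('twz', np.float64(-0.017))
t 2.8 pos [ 0.4633 -0.1215  0.0271] yaw 6.54 tilt 1.28 Rz [ 0.0184  0.0127 -0.9998] F [ 0.2 -0.7  1. ] op 0.999
levelling twist 0.013 -0.018
slide [ -6.5 -15.1  23.8] n50 0.7 ('twz', np.float64(-0.017))
```

carry_out --grip '[1, 1]' --slide '[[-4, -14, 0], [0, 0, 0]]' --twist '[[0.009, -0.013, -0.018], [0, 0, 0]]'

```text
time_s: 3.05
position: [0.4589, -0.108, 0.0301]
tcp_rot: [[0.991, 0.133, 0.01], [0.133, -0.991, -0.005], [0.009, 0.007, -1.0]]
force: [-1.0, 0.2, -0.8]
opening: 1.002
```

```bash
python3 -c "
from h import *
for i in range(3):
  go(.4555,-.1075,.003,7.5); cam('wrist')
"
```

```text
t 3.05 pos [ 0.4589 -0.108   0.0301] yaw 7.63 tilt 0.66 Rz [ 0.0094  0.0067 -0.9999] F [-1.   0.2 -0.8] op 1.002
levelling twist 0.007 -0.009
slide [-3.6 -1.1 27. ] n50 0.7 ('twz', np.float64(0.002))
t 3.1 pos [ 0.4601 -0.1089  0.0303] yaw 7.62 tilt 0.83 Rz [ 0.0117  0.0084 -0.9999] F [0.4 0.3 0.6] op 1.0
levelling twist 0.008 -0.012
slide [-4.7 -2.2 27.2] n50 0.7 ('twz', np.float64(0.002))
t 3.15 pos [ 0.4604 -0.1092  0.03  ] yaw 7.6 tilt 0.85 Rz [ 0.0121  0.0087 -0.9999] F [0.  0.6 0.5] op 1.002
levelling twist 0.009 -0.012
slide [-5.  -2.6 27. ] n50 0.7 ('twz', np.float64(0.002))
```

carry_out --grip '[1, 1, 1, 1]' --slide '[[-4, -2, 6], [0, 0, 7], [0, 0, 6], [0, 0, 0]]' --twist '[[0.009, -0.012, 0], [0.004, -0.006, 0], [0.004, -0.006, 0], [0, 0, 0]]'

```text
time_s: 3.6
position: [0.4565, -0.108, 0.0096]
tcp_rot: [[0.991, 0.132, -0.014], [0.133, -0.991, 0.007], [-0.013, -0.009, -1.0]]
force: [0.1, 0.2, -0.3]
opening: 1.001
```

```bash
python3 -c "
from h import *
go(.4555,-.1075,.003,7.5); c=cam('wrist');cam('wrist');cv2.imwrite('pics/w4.png',c['color'][:,:,::-1]);go(.4555,-.1075,.003,7.5)
"
```

```text
t 3.6 pos [ 0.4565 -0.108   0.0096] yaw 7.62 tilt 0.9 Rz [-0.0129 -0.0089 -0.9999] F [ 0.1  0.2 -0.3] op 1.001
levelling twist -0.009 0.013
slide [-0.9 -0.6  6.6] n50 0.2 ('twz', np.float64(0.002))
t 3.7 pos [ 0.4566 -0.108   0.0101] yaw 7.61 tilt 0.86 Rz [-0.0123 -0.0086 -0.9999] F [-1.1  0.1 -0.4] op 1.003
levelling twist -0.009 0.012
slide [-0.9 -0.6  7.1] n50 0.2 ('twz', np.float64(0.002))
```

View pics/w4.png

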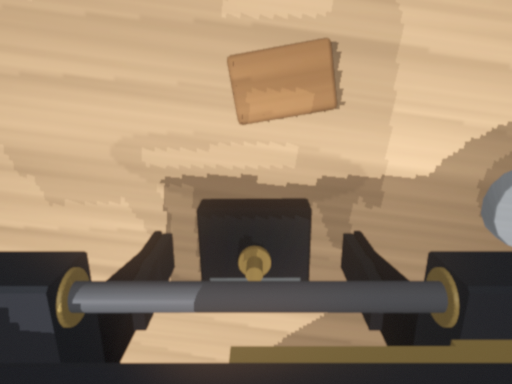

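carry_out --grip '[1, 1, 1, -1, -1, -1, -1, -1, -1, -1]' --slide '[[-1, -1, 4], [0, 0, 3], [0, 0, 0], [0, 0, 0], [0, 0, 0], [0, 0, 0], [0, 0, 0], [0, 0, 0], [0, 0, 0], [0, 0, 0]]' --twist '[[-0.009, 0.012, 0], [0, 0, 0], [0, 0, 0], [0, 0, 0], [0, 0, 0], [0, 0, 0], [0, 0, 0], [0, 0, 0], [0, 0, 0], [0, 0, 0]]'

```text
time_s: 4.7
position: [0.4565, -0.1079, 0.0033]
tcp_rot: [[0.991, 0.132, 0.001], [0.132, -0.991, -0.001], [0.001, 0.001, -1.0]]
force: [-0.6, 0.4, -0.0]
opening: 0.637
```

```bash
python3 -c "
from h import *
go(.638,-.021,.1,7.5); c=cam('wrist');cam('wrist');cv2.imwrite('pics/w5.png',c['color'][:,:,::-1])
"
```

```text
t 4.7 pos [ 0.4565 -0.1079  0.0033] yaw 7.59 tilt 0.11 Rz [ 0.0012  0.0015 -1.    ] F [-0.6  0.4 -0. ] op 0.637
levelling twist 0.001 -0.001
slide [191.5 -62.  -96.6] n50 5.6 ('twz', np.float64(0.002))
```

View pics/w5.png

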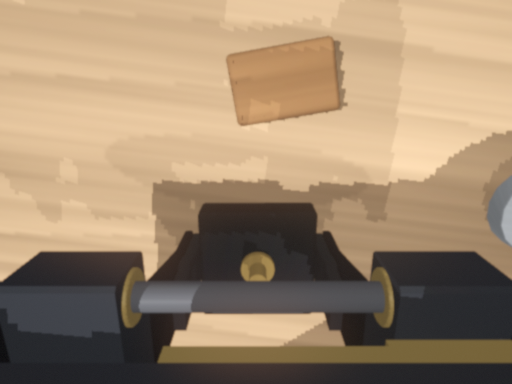

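carry_out --grip '[-1, -1, -1, -1, -1, -1, -1, -1, -1, -1, -1, -1]' --slide '[[0, 0, -10], [0, 0, -20], [0, 0, -20], [12, -4, -10], [24, -8, 0], [24, -8, 0], [24, -8, 0], [24, -8, 0], [24, -8, 0], [24, -8, 0], [12, -4, 0], [0, 0, 0]]' --twist '[[0, 0, 0], [0, 0, 0], [0, 0, 0], [0, 0, 0], [0, 0, 0], [0, 0, 0], [0, 0, 0], [0, 0, 0], [0, 0, 0], [0, 0, 0], [0, 0, 0], [0, 0, 0]]'

```text
time_s: 6.0
position: [0.6193, -0.0259, 0.0733]
tcp_rot: [[0.991, 0.131, 0.002], [0.131, -0.991, -0.0], [0.002, 0.0, -1.0]]
force: [0.2, -0.2, -0.3]
opening: 0.644
```

```bash
python3 -c "
from h import *
c=cam('wrist');cam('wrist');cv2.imwrite('pics/w6.png',c['color'][:,:,::-1]);go(.638,-.021,.012,7.5)
"
```

```text
t 6.1 pos [ 0.6171 -0.0264  0.0729] yaw 7.46 tilt 0.04 Rz [-7.e-04 -2.e-04 -1.e+00] F [-0.2 -1.2  0. ] op 0.642
levelling twist -0.0 0.001
slide [21.5 -2.7 60.9] n50 1.6 ('twz', np.float64(-0.001))
```

View pics/w6.png

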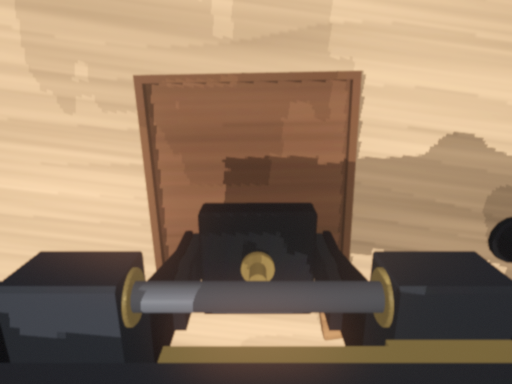

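carry_out --grip '[-1, -1, -1, -1, -1, -1, -1, -1]' --slide '[[11, -2, 0], [10, -1, 0], [0, 0, 10], [0, 0, 15], [0, 0, 15], [0, 0, 8], [0, 0, 0], [0, 0, 0]]' --twist '[[0, 0, 0], [0, 0, 0], [0, 0, 0], [0, 0, 0], [0, 0, 0], [0, 0, 0], [0, 0, 0], [0, 0, 0]]'

```text
time_s: 6.9
position: [0.6337, -0.0217, 0.0184]
tcp_rot: [[0.992, 0.127, -0.009], [0.127, -0.992, 0.002], [-0.009, -0.003, -1.0]]
force: [-0.7, -0.1, -0.7]
opening: 0.64
```

```bash
python3 -c "
from h import *
c=cam('wrist');cam('wrist');cv2.imwrite('pics/w7.png',c['color'][:,:,::-1]);go(.638,-.021,.0083,7.5)
"
```

```text
t 7.0 pos [ 0.6341 -0.0217  0.0191] yaw 7.29 tilt 0.49 Rz [-0.0083 -0.0024 -1.    ] F [ 0.1 -0.  -0.7] op 0.64
levelling twist -0.002 0.008
slide [ 4.1 -0.2 10.7] n50 0.3 ('twz', np.float64(-0.004))
```

View pics/w7.png

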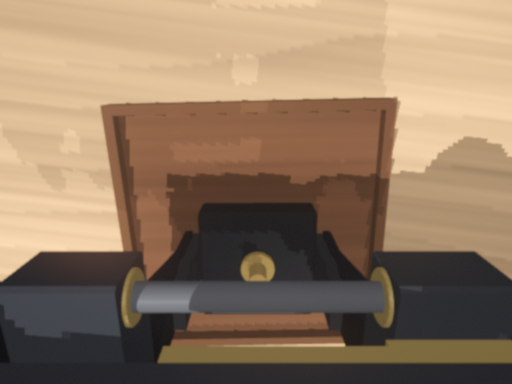

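carry_out --grip '[-1, -1, -1, -1, -1]' --slide '[[2, 0, 4], [1, 0, 4], [0, 0, 2], [0, 0, 1], [0, 0, 0]]' --twist '[[-0.002, 0.008, 0], [0, 0, 0], [0, 0, 0], [0, 0, 0], [0, 0, 0]]'

```text
time_s: 7.5
position: [0.6387, -0.0215, 0.009]
tcp_rot: [[0.992, 0.127, 0.004], [0.127, -0.992, -0.0], [0.004, 0.001, -1.0]]
force: [-0.0, -0.2, -0.3]
opening: 0.64
```

```bash
python3 -c "
from h import *
go(.638,-.021,.0083,7.5)
"
```

```text
t 7.5 pos [ 0.6387 -0.0215  0.009 ] yaw 7.3 tilt 0.24 Rz [ 0.0041  0.001  -1.    ] F [-0.  -0.2 -0.3] op 0.64
levelling twist 0.001 -0.004
slide [-0.7 -0.6  0.7] n50 0.0 ('twz', np.float64(-0.004))
```

carry_out --grip '[-1, -1, 0.6, 0.6, 0.6, 0.6]' --slide '[[0, 0, 1], [0, 0, 0.5], [0, 0, 0], [0, 0, 0], [0, 0, 0], [0, 0, 0]]' --twist '[[0, -0.004, 0], [0, 0, 0], [0, 0, 0], [0, 0, 0], [0, 0, 0], [0, 0, 0]]'

```text
time_s: 8.1
position: [0.6394, -0.0216, 0.0084]
tcp_rot: [[0.992, 0.127, 0.002], [0.127, -0.992, -0.001], [0.001, 0.002, -1.0]]
force: [-0.2, 0.6, -0.3]
opening: 0.794
```

```bash
python3 -c "
from h import *
go(.6205,.2194,.2,7.5)
"
```

```text
t 8.1 pos [ 0.6394 -0.0216  0.0084] yaw 7.3 tilt 0.12 Rz [ 0.0014  0.0016 -1.    ] F [-0.2  0.6 -0.3] op 0.794
levelling twist 0.002 -0.001
slide [  12.1 -241.1 -192. ] n50 7.7 ('twz', np.float64(-0.004))
```

carry_out --grip '[0.6, 0.6, 0.6, 0.6, 0.6, 0.6, 0.6, 0.6, 0.6, 0.6, 0.6, 0.6]' --slide '[[0, 0, -15], [0, 0, -35], [0, 0, -40], [0, -10, -40], [2, -40, -20], [2, -40, 0], [2, -40, 0], [2, -40, 0], [2, -40, 0], [2, -30, 0], [0, -10, 0], [0, 0, 0]]' --twist '[[0, 0, 0], [0, 0, 0], [0, 0, 0], [0, 0, 0], [0, 0, 0], [0, 0, 0], [0, 0, 0], [0, 0, 0], [0, 0, 0], [0, 0, 0], [0, 0, 0], [0, 0, 0]]'

```text
time_s: 9.3
position: [0.6228, 0.2355, 0.178]
tcp_rot: [[0.992, 0.123, 0.018], [0.123, -0.992, 0.001], [0.017, 0.002, -1.0]]
force: [-0.5, -0.6, 0.2]
opening: 0.799
```

```bash
python3 -c "
from h import *
cam('wrist');c=cam('wrist');cv2.imwrite('pics/w8.png',c['color'][:,:,::-1]);go(.6205,.2194,.04,7.5)
"
```

```text
t 9.4 pos [0.6233 0.2336 0.1778] yaw 6.92 tilt 1.0 Rz [ 0.0173  0.002  -0.9998] F [ 0.2 -1.1 -0. ] op 0.803
levelling twist 0.002 -0.017
slide [ -6.8  13.5 137.7] n50 3.5 ('twz', np.float64(-0.01))
```

View pics/w8.png

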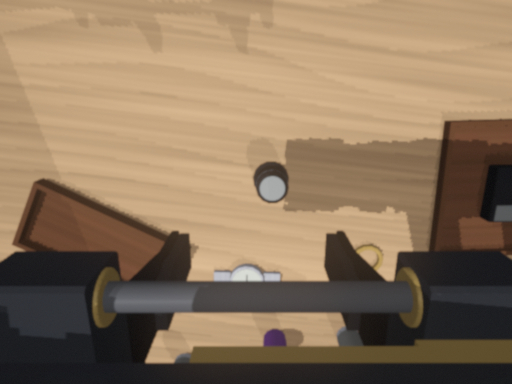

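```bash
python3 -c "
from h import *
c=cam('wrist');print(ray(c,272,188,.038));im=c['color'][:,:,::-1];cv2.imwrite('pics/w9.png',cv2.resize(im[150:220,240:310],None,fx=6,fy=6));go(.6205,.2194,.04,7.5)
"
```

```text
[0.61951482 0.21933075 0.038     ]
t 9.45 pos [0.6234 0.2329 0.1776] yaw 6.85 tilt 0.97 Rz [ 0.0169  0.0021 -0.9999] F [-1.   0.1 -0.1] op 0.802
levelling twist 0.002 -0.017
slide [ -6.8  12.8 137.5] n50 3.5 ('twz', np.float64(-0.011))
```

View pics/w9.png

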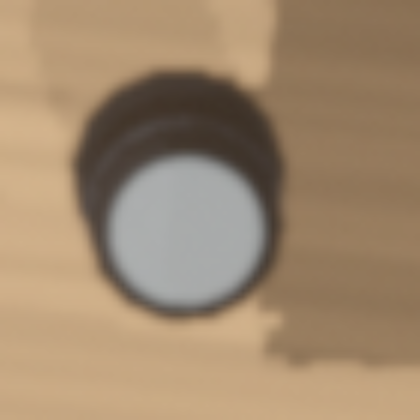

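carry_out --grip '[0.6, 0.6, 0.6, 0.6, 0.6, 0.6, 0.6, 0.6]' --slide '[[-4, 7, 10], [-3, 6, 25], [0, 0, 30], [0, 0, 30], [0, 0, 20], [0, 0, 10], [0, 0, 0], [0, 0, 0]]' --twist '[[0.002, -0.017, -0.011], [0, 0, 0], [0, 0, 0], [0, 0, 0], [0, 0, 0], [0, 0, 0], [0, 0, 0], [0, 0, 0]]'

```text
time_s: 10.25
position: [0.6198, 0.2023, 0.0456]
tcp_rot: [[0.993, 0.117, -0.007], [0.117, -0.993, -0.004], [-0.007, 0.003, -1.0]]
force: [-0.4, 0.7, -0.2]
opening: 0.797
```

```bash
python3 -c "
from h import *
cam('wrist');go(.62,.2192,.010,7.5)
"
```

```text
t 10.3 pos [0.6199 0.2023 0.0458] yaw 6.74 tilt 0.44 Rz [-0.0069  0.0032 -1.    ] F [-0.6 -0.3  0.1] op 0.797
levelling twist 0.003 0.007
slide [  2.4 -16.9  35.7] n50 1.0 ('twz', np.float64(-0.013))
```

carry_out --grip '[0.6, 0.6, 0.6, 0.6]' --slide '[[1, -9, 0], [1, -8, 5], [0, 0, 10], [0, 0, 0]]' --twist '[[0.003, 0.007, -0.013], [0, 0, 0], [0, 0, 0], [0, 0, 0]]'

```text
time_s: 10.7
position: [0.6223, 0.222, 0.0336]
tcp_rot: [[0.991, 0.132, 0.008], [0.132, -0.991, 0.002], [0.008, -0.001, -1.0]]
force: [0.3, 0.4, 0.1]
opening: 0.801
```

```bash
python3 -c "
from h import *
cam('wrist');go(.62,.2192,.010,7.5)
"
```

```text
t 10.75 pos [0.6228 0.2222 0.0343] yaw 7.61 tilt 0.54 Rz [ 9.4e-03 -9.0e-04 -1.0e+00] F [ 0.  -0.2  0.3] op 0.801
levelling twist -0.001 -0.009
slide [-3.4  2.6 24.2] n50 0.6 ('twz', np.float64(0.002))
```

carry_out --grip '[0.6, 0.6, 0.6, 0.6, 0.6]' --slide '[[-3, 2, 8], [0, 0, 8], [0, 0, 5], [0, 0, 2], [0, 0, 0]]' --twist '[[-0.001, -0.009, 0], [0, 0, 0], [0, 0, 0], [0, 0, 0], [0, 0, 0]]'

```text
time_s: 11.25
position: [0.6197, 0.2195, 0.0087]
tcp_rot: [[0.991, 0.132, -0.001], [0.132, -0.991, -0.001], [-0.001, 0.0, -1.0]]
force: [-0.8, -0.2, -0.9]
opening: 0.801
```

```bash
python3 -c "
from h import *
cam('wrist');c=cam('wrist');cv2.imwrite('pics/w10.png',c['color'][:,:,::-1]);go(.62,.2192,.010,7.5)
"
```

```text
t 11.35 pos [0.62   0.2195 0.0092] yaw 7.62 tilt 0.04 Rz [-5.e-04  5.e-04 -1.e+00] F [-0.2 -0.   0.5] op 0.797
levelling twist 0.0 0.001
slide [-0.   0.3 -0.8] n50 0.0 ('twz', np.float64(0.002))
```

View pics/w10.png

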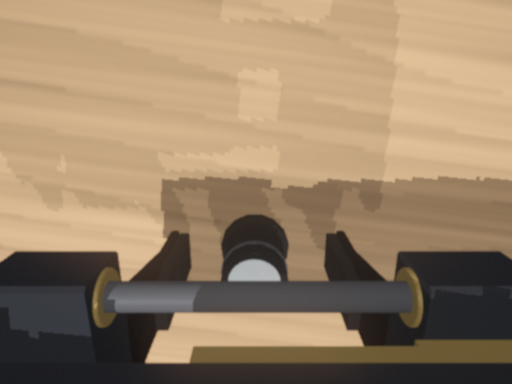

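carry_out --grip '[0.6, 0.6, -1, -1, -1, -1, -1, -1, -1, -1, -1]' --slide '[[0, 0, -3], [0, 0, 0], [0, 0, 0], [0, 0, 0], [0, 0, 0], [0, 0, 0], [0, 0, 0], [0, 0, 0], [0, 0, 0], [0, 0, 0], [0, 0, 0]]' --twist '[[0, 0, 0], [0, 0, 0], [0, 0, 0], [0, 0, 0], [0, 0, 0], [0, 0, 0], [0, 0, 0], [0, 0, 0], [0, 0, 0], [0, 0, 0], [0, 0, 0]]'

```text
time_s: 12.45
position: [0.621, 0.2197, 0.0139]
tcp_rot: [[0.991, 0.132, 0.002], [0.132, -0.991, 0.0], [0.002, 0.0, -1.0]]
force: [0.1, -1.1, 0.3]
opening: 0.338
```

```bash
python3 -c "
from h import *
go(.564,-.368,.1,7.5)
"
```

```text
t 12.45 pos [0.621  0.2197 0.0139] yaw 7.61 tilt 0.13 Rz [ 2.2e-03  3.0e-04 -1.0e+00] F [ 0.1 -1.1  0.3] op 0.338
levelling twist 0.0 -0.002
slide [-134.2  575.   -86.2] n50 14.9 ('twz', np.float64(0.002))
```

carry_out --grip '[-1, -1, -1, -1, -1, -1, -1, -1, -1, -1, -1, -1]' --slide '[[0, 0, -10], [0, 0, -25], [0, 0, -25], [-4, 10, -20], [-9, 25, -10], [-9, 38, 0], [-9, 38, 0], [-9, 38, 0], [-9, 38, 0], [-9, 38, 0], [-9, 38, 0], [-9, 38, 0]]' --twist '[[0, 0, 0], [0, 0, 0], [0, 0, 0], [0, 0, 0], [0, 0, 0], [0, 0, 0], [0, 0, 0], [0, 0, 0], [0, 0, 0], [0, 0, 0], [0, 0, 0], [0, 0, 0]]'

```text
time_s: 13.65
position: [0.5879, -0.0933, 0.1156]
tcp_rot: [[0.99, 0.144, 0.013], [0.144, -0.99, -0.0], [0.013, 0.002, -1.0]]
force: [-0.7, -0.7, -0.5]
opening: 0.338
```

```bash
python3 -c "
from h import *
go(.564,-.368,.1,7.5)
"
```

```text
t 13.65 pos [ 0.5879 -0.0933  0.1156] yaw 8.28 tilt 0.74 Rz [ 0.0128  0.0022 -0.9999] F [-0.7 -0.7 -0.5] op 0.338
levelling twist 0.002 -0.013
slide [-63.4 268.3  15.4] n50 6.9 ('twz', np.float64(0.014))
```

carry_out --grip '[-1, -1, -1, -1, -1, -1, -1, -1, -1, -1]' --slide '[[-8, 36, 2], [-8, 36, 2], [-9, 36, 2], [-9, 36, 2], [-9, 36, 0], [-9, 36, 0], [-6, 25, 0], [0, 10, 0], [0, 0, 0], [0, 0, 0]]' --twist '[[0.002, -0.013, 0.014], [0, 0, 0], [0, 0, 0], [0, 0, 0], [0, 0, 0], [0, 0, 0], [0, 0, 0], [0, 0, 0], [0, 0, 0], [0, 0, 0]]'

```text
time_s: 14.65
position: [0.5612, -0.3666, 0.1148]
tcp_rot: [[0.993, 0.122, 0.007], [0.122, -0.993, -0.005], [0.006, 0.006, -1.0]]
force: [0.7, 0.1, -0.6]
opening: 0.333
```

```bash
python3 -c "
from h import *
cam('wrist');c=cam('wrist');cv2.imwrite('pics/w11.png',c['color'][:,:,::-1]);go(.564,-.368,.0189,7.5)
"
```

```text
t 14.75 pos [ 0.5614 -0.3659  0.1148] yaw 7.08 tilt 0.5 Rz [ 0.006   0.0062 -1.    ] F [-0.1 -0.1 -0.8] op 0.334
levelling twist 0.006 -0.006
slide [ 1.7  1.8 95.9] n50 2.4 ('twz', np.float64(-0.007))
```

View pics/w11.png

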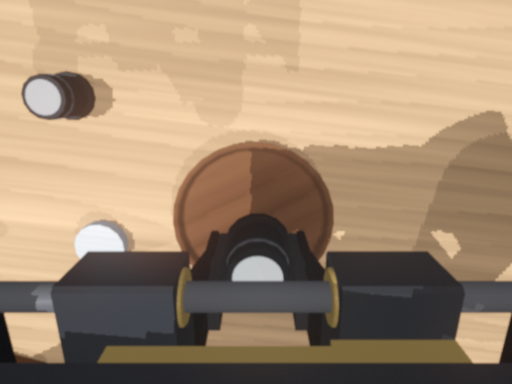

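carry_out --grip '[-1, -1, -1, -1, -1, -1, -1]' --slide '[[1, 1, 10], [1, 1, 20], [0, 0, 20], [0, 0, 15], [0, 0, 8], [0, 0, 0], [0, 0, 0]]' --twist '[[0.006, -0.006, 0], [0, 0, 0], [0, 0, 0], [0, 0, 0], [0, 0, 0], [0, 0, 0], [0, 0, 0]]'

```text
time_s: 15.45
position: [0.566, -0.3601, 0.0372]
tcp_rot: [[0.991, 0.132, -0.003], [0.132, -0.991, 0.004], [-0.002, -0.004, -1.0]]
force: [0.6, -0.0, -0.3]
opening: 0.336
```

```bash
python3 -c "
from h import *
cam('wrist');go(.564,-.368,.0189,7.5)
"
```

```text
t 15.5 pos [ 0.566  -0.3601  0.0373] yaw 7.57 tilt 0.25 Rz [-0.0023 -0.0038 -1.    ] F [ 0.3 -1.3  0. ] op 0.333
levelling twist -0.004 0.002
slide [-2.9  7.6 18.4] n50 0.5 ('twz', np.float64(0.001))
```

carry_out --grip '[-1, -1, -1, -1, -1, -1]' --slide '[[-3, 7, 3], [0, 0, 6], [0, 0, 5], [0, 0, 2], [0, 0, 0], [0, 0, 0]]' --twist '[[-0.004, 0.002, 0], [0, 0, 0], [0, 0, 0], [0, 0, 0], [0, 0, 0], [0, 0, 0]]'

```text
time_s: 16.1
position: [0.5648, -0.37, 0.0226]
tcp_rot: [[0.991, 0.131, 0.004], [0.131, -0.991, -0.004], [0.003, 0.004, -1.0]]
force: [-1.3, 0.7, 0.1]
opening: 0.334
```

```bash
python3 -c "
from h import *
cam('wrist');go(.564,-.368,.0189,7.5)
"
```

```text
t 16.15 pos [ 0.5648 -0.37    0.0226] yaw 7.52 tilt 0.31 Rz [ 0.003   0.0044 -1.    ] F [ 0.3 -0.9 -1. ] op 0.337
levelling twist 0.004 -0.003
slide [-0.5 -2.1  3.7] n50 0.1 ('twz', np.float64(0.0))
```

Lower the last few mm, then check force.

carry_out --grip '[-1, -1, -1, -1]' --slide '[[0, -1, 2], [0, 0, 1.5], [0, 0, 0], [0, 0, 0]]' --twist '[[0.004, -0.003, 0], [0, 0, 0], [0, 0, 0], [0, 0, 0]]'

```text
time_s: 16.55
position: [0.565, -0.3688, 0.0191]
tcp_rot: [[0.991, 0.131, 0.0], [0.131, -0.991, -0.0], [0.0, 0.0, -1.0]]
force: [0.1, -0.1, 0.2]
opening: 0.334
```

```bash
python3 -c "
from h import *
cam('wrist');go(.564,-.368,.0189,7.5)
"
```

```text
t 16.6 pos [ 0.565  -0.3688  0.0191] yaw 7.54 tilt 0.02 Rz [ 2.e-04  4.e-04 -1.e+00] F [ 0.5  0.4 -0.1] op 0.333
levelling twist 0.0 -0.0
slide [-0.8 -0.9  0.2] n50 0.0 ('twz', np.float64(0.001))
```

carry_out --grip '[-1, -1, 0.3, 0.3, 0.3, 0.3, 0.3, 0.3, 0.3, 0.3]' --slide '[[0, 0, 0.7], [0, 0, 0], [0, 0, 0], [0, 0, 0], [0, 0, 0], [0, 0, -15], [0, 0, -25], [0, 0, -25], [0, 0, -20], [0, 0, 0]]' --twist '[[0, 0, 0], [0, 0, 0], [0, 0, 0], [0, 0, 0], [0, 0, 0], [0, 0, 0], [0, 0, 0], [0, 0, 0], [0, 0, 0], [0, 0, 0]]'

```text
time_s: 17.6
position: [0.5653, -0.3691, 0.1096]
tcp_rot: [[0.991, 0.131, 0.001], [0.131, -0.991, -0.001], [0.001, 0.001, -1.0]]
force: [0.7, -1.1, 0.4]
opening: 0.649
```

```bash
python3 -c "
from h import *
cam('wrist');c=cam('wrist');cv2.imwrite('pics/w12.png',c['color'][:,:,::-1]);go(.619,-.217,.1,7.5)
"
```

```text
t 17.7 pos [ 0.5637 -0.3677  0.1066] yaw 7.53 tilt 0.23 Rz [-0.0027 -0.003  -1.    ] F [ 0.7 -0.  -0.4] op 0.648
levelling twist -0.003 0.003
slide [  74.6 -142.2    6.8] n50 4.0 ('twz', np.float64(0.001))
```

View pics/w12.png

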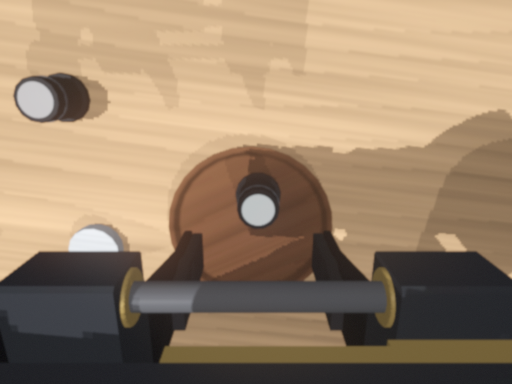

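```bash
python3 -c "
from h import *
c=cam('wrist');print(ray(c,36,101,.038),ray(c,258,210,.043));P=cloud(c);print(P[101,36],P[210,258])
"
```

```text
[ 0.6158978  -0.21732966  0.038     ] [ 0.56268363 -0.36819082  0.043     ]
[ 0.61577152 -0.21673425  0.03702298] [ 0.56303989 -0.36814307  0.04396457]
```

carry_out --grip '[0.3, 0.3, 0.3, 0.3, 0.3, 0.3, 0.3]' --slide '[[9, -18, 0], [18, -35, 0], [18, -35, 0], [18, -35, 0], [9, -18, 0], [0, 0, 0], [0, 0, 0]]' --twist '[[0, 0, 0], [0, 0, 0], [0, 0, 0], [0, 0, 0], [0, 0, 0], [0, 0, 0], [0, 0, 0]]'

```text
time_s: 18.45
position: [0.6127, -0.2036, 0.0956]
tcp_rot: [[0.991, 0.13, -0.021], [0.13, -0.991, 0.016], [-0.019, -0.019, -1.0]]
force: [-1.0, 1.0, -0.6]
opening: 0.645
```

```bash
python3 -c "
from h import *
cam('wrist');cam('wrist');c=cam('wrist');cv2.imwrite('pics/w13.png',c['color'][:,:,::-1]);go(.619,-.217,.012,7.5)
"
```

```text
t 18.6 pos [ 0.6128 -0.2056  0.0962] yaw 7.32 tilt 1.44 Rz [-0.0174 -0.0181 -0.9997] F [-0.  -0.9 -0.1] op 0.65
levelling twist -0.018 0.017
slide [ 6.2 13.6 83.9] n50 2.1 ('twz', np.float64(-0.003))
```

View pics/w13.png

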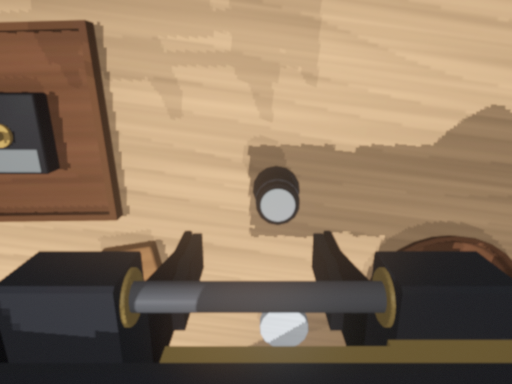

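carry_out --grip '[0.3, 0.3, 0.3, 0.3, 0.3, 0.3]' --slide '[[4, 11, 0], [0, 0, 10], [0, 0, 20], [0, 0, 10], [0, 0, 0], [0, 0, 0]]' --twist '[[-0.018, 0.017, 0], [0, 0, 0], [0, 0, 0], [0, 0, 0], [0, 0, 0], [0, 0, 0]]'

```text
time_s: 19.2
position: [0.6178, -0.2237, 0.0536]
tcp_rot: [[0.993, 0.119, 0.003], [0.119, -0.993, -0.003], [0.003, 0.004, -1.0]]
force: [0.2, 1.1, 0.2]
opening: 0.65
```

```bash
python3 -c "
from h import *
cam('wrist');c=cam('wrist');print(c['color'].shape);cv2.imwrite('pics/w14.png',c['color'][:,:,::-1]);go(.617,-.217,.012,7.5)
"
```

```text
(384, 512, 3)
t 19.3 pos [ 0.6181 -0.2236  0.0541] yaw 6.85 tilt 0.3 Rz [ 0.0033  0.004  -1.    ] F [-0.1 -0.5  0.3] op 0.653
levelling twist 0.004 -0.003
slide [-0.4 -6.8 42.1] n50 1.1 ('twz', np.float64(-0.011))
```

View pics/w14.png

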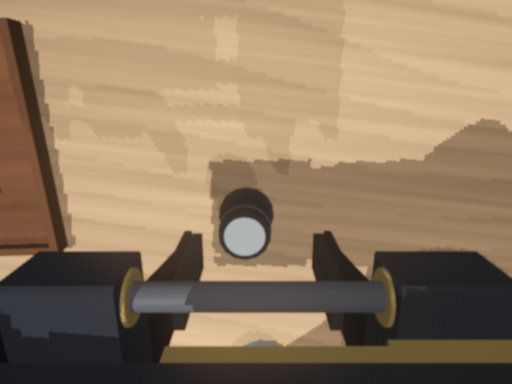

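```bash
python3 -c "
from h import *
c=cam('wrist');print(ray(c,244.5,237.5,.038))
"
```

```text
[ 0.61754361 -0.21647936  0.038     ]
```

carry_out --grip '[0.3, 0.3, 0.3, 0.3, 0.3]' --slide '[[0, -6, 4], [0, 0, 8], [0, 0, 8], [0, 0, 0], [0, 0, 0]]' --twist '[[0.004, -0.003, -0.011], [0, 0, 0], [0, 0, 0], [0, 0, 0], [0, 0, 0]]'

```text
time_s: 19.85
position: [0.6186, -0.2167, 0.0341]
tcp_rot: [[0.991, 0.133, 0.003], [0.133, -0.991, -0.001], [0.003, 0.002, -1.0]]
force: [-1.1, -0.1, -0.0]
opening: 0.649
```

```bash
python3 -c "
from h import *
cam('wrist');go(.617,-.2175,.013,7.5)
"
```

```text
t 19.9 pos [ 0.6184 -0.2166  0.0341] yaw 7.61 tilt 0.15 Rz [ 0.0023  0.0012 -1.    ] F [-1.4  0.8  0. ] op 0.651
levelling twist 0.001 -0.002
slide [-1.5  0.7 21.1] n50 0.5 ('twz', np.float64(0.002))
```

carry_out --grip '[0.3, 0.3, 0.3, 0.3, 0.3, -1, -1, -1, -1, -1, -1, -1]' --slide '[[-1, 0, 6], [0, 0, 8], [0, 0, 5], [0, 0, 0], [0, 0, 0], [0, 0, 0], [0, 0, 0], [0, 0, 0], [0, 0, 0], [0, 0, 0], [0, 0, 0], [0, 0, 0]]' --twist '[[0, 0, 0], [0, 0, 0], [0, 0, 0], [0, 0, 0], [0, 0, 0], [0, 0, 0], [0, 0, 0], [0, 0, 0], [0, 0, 0], [0, 0, 0], [0, 0, 0], [0, 0, 0]]'

```text
time_s: 21.1
position: [0.6178, -0.2173, 0.014]
tcp_rot: [[0.991, 0.132, 0.004], [0.132, -0.991, -0.002], [0.003, 0.002, -1.0]]
force: [1.2, -0.6, -0.6]
opening: 0.336
```

```bash
python3 -c "
from h import *
go(.508,-.368,.1,7.5)
"
```

```text
t 21.1 pos [ 0.6178 -0.2173  0.014 ] yaw 7.6 tilt 0.23 Rz [ 0.0034  0.0021 -1.    ] F [ 1.2 -0.6 -0.6] op 0.336
levelling twist 0.002 -0.003
slide [-128.5  135.1  -86.2] n50 5.1 ('twz', np.float64(0.002))
```

carry_out --grip '[-1, -1, -1, -1, -1, -1, -1, -1, -1, -1, -1, -1]' --slide '[[0, 0, -10], [0, 0, -25], [0, 0, -25], [-6, 7, -20], [-20, 21, -5], [-26, 27, 0], [-26, 27, 0], [-26, 27, 0], [-20, 20, 0], [-5, 7, 0], [0, 0, 0], [0, 0, 0]]' --twist '[[0, 0, 0], [0, 0, 0], [0, 0, 0], [0, 0, 0], [0, 0, 0], [0, 0, 0], [0, 0, 0], [0, 0, 0], [0, 0, 0], [0, 0, 0], [0, 0, 0], [0, 0, 0]]'

```text
time_s: 22.3
position: [0.5075, -0.374, 0.1106]
tcp_rot: [[0.991, 0.136, 0.011], [0.136, -0.991, -0.008], [0.01, 0.009, -1.0]]
force: [-0.2, -0.6, -0.6]
opening: 0.337
```

```bash
python3 -c "
from h import *
cam('wrist');cam('wrist');c=cam('wrist');cv2.imwrite('pics/w15.png',c['color'][:,:,::-1]);go(.508,-.368,.019,7.5)
"
```

```text
t 22.45 pos [ 0.5079 -0.3732  0.1103] yaw 7.91 tilt 0.76 Rz [ 0.0098  0.0089 -0.9999] F [ 0.1  0.3 -0.8] op 0.337
levelling twist 0.009 -0.01
slide [-0.1 -6.  91.3] n50 2.3 ('twz', np.float64(0.007))
```

View pics/w15.png

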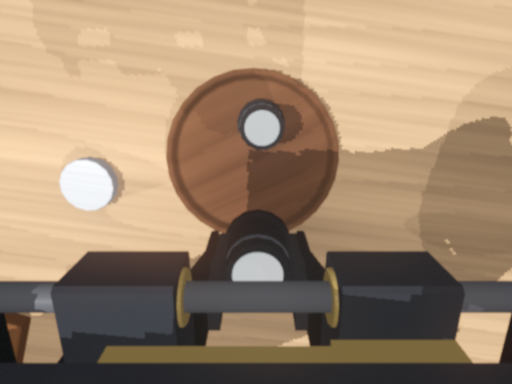

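```bash
python3 -c "
from h import *
c=cam('wrist')
for p in [(253,69),(167,152),(338,152)]: print(ray(c,*p,.012))
"
```

```text
[ 0.59994693 -0.35824554  0.012     ]
[ 0.53227478 -0.3018263   0.012     ]
[ 0.54992914 -0.43020515  0.012     ]
```

carry_out --grip '[-1, -1, -1, -1, -1, -1, -1]' --slide '[[0, -5, 10], [0, 0, 20], [0, 0, 20], [0, 0, 15], [0, 0, 5], [0, 0, 0], [0, 0, 0]]' --twist '[[0.009, -0.01, 0], [0, 0, 0], [0, 0, 0], [0, 0, 0], [0, 0, 0], [0, 0, 0], [0, 0, 0]]'

```text
time_s: 23.2
position: [0.5098, -0.3624, 0.0352]
tcp_rot: [[0.99, 0.144, -0.003], [0.144, -0.99, 0.004], [-0.003, -0.004, -1.0]]
force: [0.9, -0.1, -0.1]
opening: 0.337
```

```bash
python3 -c "
from h import *
cam('wrist');go(.508,-.368,.019,7.5)
"
```

```text
t 23.25 pos [ 0.5099 -0.3625  0.0354] yaw 8.29 tilt 0.26 Rz [-0.0026 -0.0038 -1.    ] F [-0.3  0.5 -0.5] op 0.331
levelling twist -0.004 0.003
slide [-2.6  5.2 16.3] n50 0.4 ('twz', np.float64(0.014))
```

Dish centre about (0.535, -0.367), agreeing with the top view.

carry_out --grip '[-1, -1, -1, -1, -1, -1]' --slide '[[-1, 4, 3], [0, 0, 5], [0, 0, 5], [0, 0, 1], [0, 0, 0], [0, 0, 0]]' --twist '[[-0.004, 0.003, 0], [0, 0, 0], [0, 0, 0], [0, 0, 0], [0, 0, 0], [0, 0, 0]]'

```text
time_s: 23.85
position: [0.5104, -0.3687, 0.0226]
tcp_rot: [[0.99, 0.143, 0.004], [0.143, -0.99, -0.004], [0.004, 0.004, -1.0]]
force: [0.3, 0.0, -0.5]
opening: 0.341
```

```bash
python3 -c "
from h import *
cam('wrist');go(.508,-.368,.019,7.5)
"
```

```text
t 23.9 pos [ 0.5105 -0.3687  0.0226] yaw 8.25 tilt 0.33 Rz [ 0.0035  0.0045 -1.    ] F [-0.5 -0.5 -0.8] op 0.339
levelling twist 0.005 -0.004
slide [-2.3 -1.1  3.6] n50 0.1 ('twz', np.float64(0.013))
```

carry_out --grip '[-1, -1, -1, -1, -1]' --slide '[[0, 0, 2], [0, 0, 1.5], [0, 0, 0], [0, 0, 0.7], [0, 0, 0]]' --twist '[[0.005, -0.004, 0], [0, 0, 0], [0, 0, 0], [0, 0, 0], [0, 0, 0]]'

```text
time_s: 24.4
position: [0.5108, -0.369, 0.0189]
tcp_rot: [[0.99, 0.144, -0.0], [0.144, -0.99, -0.0], [-0.0, 0.0, -1.0]]
force: [-0.1, -1.3, -0.3]
opening: 0.336
```

```bash
python3 -c "
from h import *
cam('wrist');go(.508,-.368,.019,7.5)
"
```

```text
t 24.45 pos [ 0.5108 -0.369   0.0189] yaw 8.26 tilt 0.01 Rz [-2.e-04  0.e+00 -1.e+00] F [-0.   0.4 -1.5] op 0.339
levelling twist 0.0 0.0
slide [-2.7 -1.4 -0.1] n50 0.1 ('twz', np.float64(0.013))
```

carry_out --grip '[0.3, 0.3, 0.3, 0.3, 0.3, 0.3, 0.3, 0.3, 0.3, 0.3]' --slide '[[0, 0, 0], [0, 0, 0], [0, 0, 0], [0, 0, -15], [0, 0, -25], [0, 0, -30], [0, 0, -30], [0, 0, -20], [0, 0, 0], [0, 0, 0]]' --twist '[[0, 0, 0], [0, 0, 0], [0, 0, 0], [0, 0, 0], [0, 0, 0], [0, 0, 0], [0, 0, 0], [0, 0, 0], [0, 0, 0], [0, 0, 0]]'

```text
time_s: 25.45
position: [0.511, -0.369, 0.1477]
tcp_rot: [[0.99, 0.144, 0.001], [0.144, -0.99, -0.001], [0.001, 0.002, -1.0]]
force: [0.7, -0.7, -0.4]
opening: 0.648
```

```bash
python3 -c "
from h import *
cam('wrist');c=cam('wrist');cv2.imwrite('pics/w16.png',c['color'][:,:,::-1]);go(.444,.106,.14,7.5)
"
```

```text
t 25.55 pos [ 0.5109 -0.3689  0.1468] yaw 8.26 tilt 0.03 Rz [ 3.e-04  5.e-04 -1.e+00] F [-0.5  0.9  0.5] op 0.651
levelling twist 0.0 -0.0
slide [   2.  -479.6    6.6] n50 12.0 ('twz', np.float64(0.013))
```

View pics/w16.png

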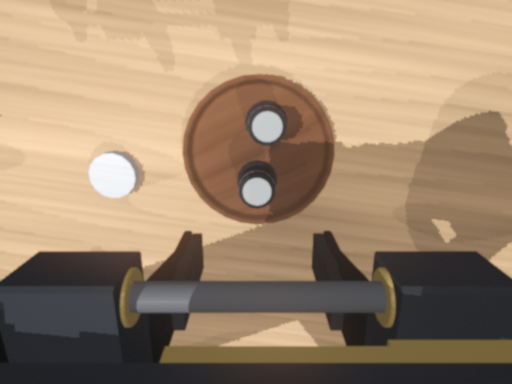

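carry_out --grip '[0.3, 0.3, 0.3, 0.3, 0.3, 0.3, 0.3, 0.3, 0.3, 0.3, 0.3, 0.3]' --slide '[[0, -15, 0], [0, -30, 0], [0, -45, 0], [0, -45, 0], [0, -45, 0], [0, -45, 0], [0, -45, 0], [0, -45, 0], [0, -45, 0], [0, -45, 0], [0, -30, 0], [0, -15, 0]]' --twist '[[0, 0, 0], [0, 0, 0], [0, 0, 0], [0, 0, 0], [0, 0, 0], [0, 0, 0], [0, 0, 0], [0, 0, 0], [0, 0, 0], [0, 0, 0], [0, 0, 0], [0, 0, 0]]'

```text
time_s: 26.75
position: [0.4276, 0.1017, 0.1365]
tcp_rot: [[0.99, 0.137, -0.03], [0.137, -0.99, 0.013], [-0.028, -0.018, -0.999]]
force: [0.6, 0.5, 0.3]
opening: 0.649
```

carry_out --grip '[0.3, 0.3, 0.3]' --slide '[[0, 0, 0], [0, 0, 0], [0, 0, 0]]' --twist '[[0, 0, 0], [0, 0, 0], [0, 0, 0]]'

```text
time_s: 27.05
position: [0.4229, 0.104, 0.1347]
tcp_rot: [[0.989, 0.142, -0.038], [0.143, -0.99, 0.013], [-0.035, -0.019, -0.999]]
force: [-0.2, 0.2, 0.1]
opening: 0.656
```

```bash
python3 -c "
from h import *
cam('wrist');c=cam('wrist');cv2.imwrite('pics/w17.png',c['color'][:,:,::-1]);go(.444,.106,.08,7.5)
"
```

```text
t 27.15 pos [0.4235 0.1036 0.1349] yaw 8.16 tilt 2.26 Rz [-0.0347 -0.0186 -0.9992] F [ 0.6 -1.2 -0.9] op 0.648
levelling twist -0.019 0.035
slide [22.6  1.6 54.1] n50 1.5 ('twz', np.float64(0.011))
```

View pics/w17.png

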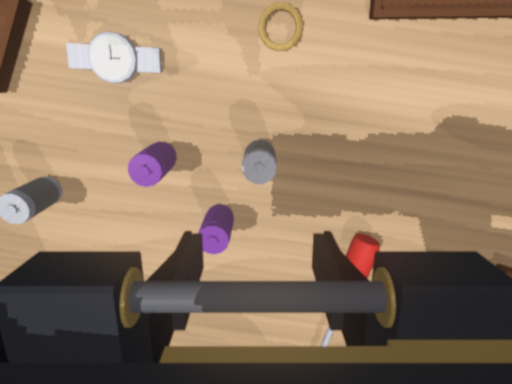

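```bash
python3 -c "
from h import *
c=cam('wrist');print(ray(c,260,165,.048))
"
```

```text
[0.44605027 0.10642684 0.048     ]
```

carry_out --grip '[0.3, 0.3, 0.3, 0.3, 0.3, 0.3]' --slide '[[10, 0, 0], [12, 0, 10], [0, 0, 15], [0, 0, 10], [0, 0, 0], [0, 0, 0]]' --twist '[[-0.019, 0.035, 0.01], [0, 0, 0], [0, 0, 0], [0, 0, 0], [0, 0, 0], [0, 0, 0]]'

```text
time_s: 27.8
position: [0.4491, 0.102, 0.099]
tcp_rot: [[0.993, 0.122, 0.005], [0.122, -0.993, -0.001], [0.005, 0.002, -1.0]]
force: [0.2, -0.3, 0.1]
opening: 0.656
```

```bash
python3 -c "
from h import *
cam('wrist');c=cam('wrist');cv2.imwrite('pics/w18.png',c['color'][:,:,::-1]);go(.444,.106,.08,7.5)
"
```

```text
t 27.9 pos [0.4492 0.1022 0.0993] yaw 7.03 tilt 0.36 Rz [ 0.0059  0.0022 -1.    ] F [-0.5  0.5 -0. ] op 0.647
levelling twist 0.002 -0.006
slide [-4.8 -4.5 19.3] n50 0.5 ('twz', np.float64(-0.008))
```

View pics/w18.png

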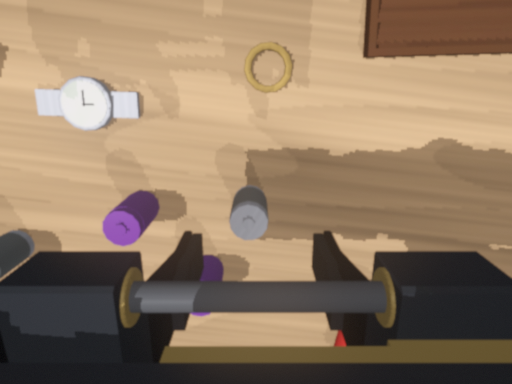

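```bash
python3 -c "
from h import *
c=cam('wrist');print(ray(c,249,222,.048))
"
```

```text
[0.4441119  0.10692125 0.048     ]
```

carry_out --grip '[0.3, 0.3, 0.3, 0.3, 0.3, 0.3]' --slide '[[-4, -4, 0], [0, 0, 8], [0, 0, 15], [0, 0, 12], [0, 0, 0], [0, 0, 0]]' --twist '[[0.002, -0.006, -0.008], [0, 0, 0], [0, 0, 0], [0, 0, 0], [0, 0, 0], [0, 0, 0]]'

```text
time_s: 28.55
position: [0.4451, 0.1067, 0.064]
tcp_rot: [[0.991, 0.133, 0.004], [0.133, -0.991, -0.0], [0.004, 0.001, -1.0]]
force: [0.1, -0.8, 0.2]
opening: 0.649
```

```bash
python3 -c "
from h import *
cam('wrist');go(.4445,.106,.016,7.5)
"
```

```text
t 28.6 pos [0.4451 0.1067 0.0641] yaw 7.63 tilt 0.21 Rz [ 3.6e-03  6.0e-04 -1.0e+00] F [0.2 0.1 0.5] op 0.648
levelling twist 0.001 -0.004
slide [-0.9  0.6 48.1] n50 1.2 ('twz', np.float64(0.002))
```

carry_out --grip '[0.3, 0.3, 0.3, 0.3, 0.3, 0.3, 0.3, 0.3]' --slide '[[-1, 0, 6], [0, 0, 12], [0, 0, 12], [0, 0, 10], [0, 0, 5], [0, 0, 2], [0, 0, 0], [0, 0, 0]]' --twist '[[0, -0.003, 0], [0, 0, 0], [0, 0, 0], [0, 0, 0], [0, 0, 0], [0, 0, 0], [0, 0, 0], [0, 0, 0]]'

```text
time_s: 29.4
position: [0.4465, 0.1067, 0.0166]
tcp_rot: [[0.991, 0.133, 0.006], [0.133, -0.991, -0.001], [0.006, 0.001, -1.0]]
force: [-0.1, -0.7, -0.5]
opening: 0.653
```

```bash
python3 -c "
from h import *
cam('wrist');c=cam('wrist');cv2.imwrite('pics/w19.png',c['color'][:,:,::-1]);go(.4445,.106,.016,7.5)
"
```

```text
t 29.5 pos [0.4465 0.1067 0.0168] yaw 7.65 tilt 0.39 Rz [ 0.0066  0.0015 -1.    ] F [-0.6  0.1  0.5] op 0.649
levelling twist 0.002 -0.007
slide [-2.1  0.4  0.7] n50 0.1 ('twz', np.float64(0.003))
```

View pics/w19.png

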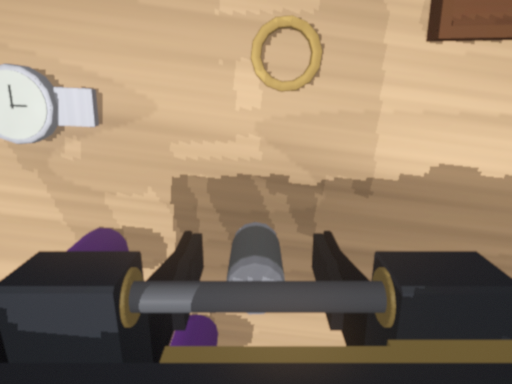

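carry_out --grip '[0.3, 0.3, -1, -1, -1, -1, -1, -1, -1, -1]' --slide '[[-2, 0, 0], [0, 0, 0], [0, 0, 0], [0, 0, 0], [0, 0, 0], [0, 0, 0], [0, 0, 0], [0, 0, 0], [0, 0, 0], [0, 0, 0]]' --twist '[[0.002, -0.006, 0], [0, 0, 0], [0, 0, 0], [0, 0, 0], [0, 0, 0], [0, 0, 0], [0, 0, 0], [0, 0, 0], [0, 0, 0], [0, 0, 0]]'

```text
time_s: 30.5
position: [0.445, 0.1064, 0.0177]
tcp_rot: [[0.991, 0.133, 0.002], [0.133, -0.991, 0.001], [0.002, -0.0, -1.0]]
force: [0.1, -0.1, -0.2]
opening: 0.289
```

```bash
python3 -c "
from h import *
go(.5415,.4147,.14,7.5)
"
```

```text
t 30.5 pos [0.445  0.1064 0.0177] yaw 7.65 tilt 0.13 Rz [ 2.2e-03 -4.0e-04 -1.0e+00] F [ 0.1 -0.1 -0.2] op 0.289
levelling twist -0.0 -0.002
slide [ 137.  -292.7 -121.9] n50 8.6 ('twz', np.float64(0.003))
```

carry_out --grip '[-1, -1, -1, -1, -1, -1, -1, -1, -1, -1, -1, -1]' --slide '[[0, 0, -10], [0, 0, -25], [0, 0, -30], [0, 0, -25], [5, -10, -10], [15, -32, 0], [17, -37, 0], [17, -37, 0], [17, -37, 0], [17, -37, 0], [17, -37, 0], [15, -32, 0]]' --twist '[[0, 0, 0], [0, 0, 0], [0, 0, 0], [0, 0, 0], [0, 0, 0], [0, 0, 0], [0, 0, 0], [0, 0, 0], [0, 0, 0], [0, 0, 0], [0, 0, 0], [0, 0, 0]]'

```text
time_s: 31.7
position: [0.5285, 0.3842, 0.1288]
tcp_rot: [[0.992, 0.125, -0.001], [0.125, -0.992, -0.0], [-0.001, 0.0, -1.0]]
force: [0.7, -1.0, -0.8]
opening: 0.289
```

carry_out --grip '[-1, -1, -1, -1]' --slide '[[7, -14, 0], [0, 0, 0], [0, 0, 0], [0, 0, 0]]' --twist '[[0, 0, 0], [0, 0, 0], [0, 0, 0], [0, 0, 0]]'

```text
time_s: 32.1
position: [0.5326, 0.403, 0.1298]
tcp_rot: [[0.991, 0.131, -0.001], [0.131, -0.991, 0.0], [-0.001, -0.001, -1.0]]
force: [-0.2, 1.0, -0.5]
opening: 0.288
```

```bash
python3 -c "
from h import *
cam('wrist');c=cam('wrist');cv2.imwrite('pics/w20.png',c['color'][:,:,::-1]);go(.5415,.4147,.0227,7.5)
"
```

```text
t 32.2 pos [0.5327 0.4027 0.1298] yaw 7.46 tilt 0.05 Rz [-6.e-04 -5.e-04 -1.e+00] F [-1.1 -0.5 -1.7] op 0.29
levelling twist -0.001 0.001
slide [ 10.4 -10.7 107.1] n50 2.7 ('twz', np.float64(-0.001))
```

View pics/w20.png

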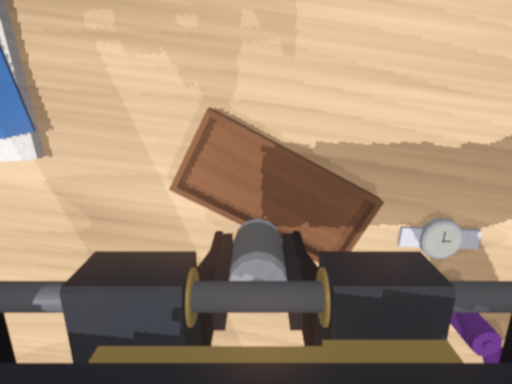

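```bash
python3 -c "
from h import *
c=cam('wrist')
for p in [(211,108),(382,202),(172,187)]: print(ray(c,*p,.016))
"
```

```text
[0.59184957 0.44652091 0.016     ]
[0.53400927 0.29732606 0.016     ]
[0.52420898 0.47271524 0.016     ]
```

carry_out --grip '[-1, -1, -1, -1, -1, -1, -1, -1]' --slide '[[5, -5, 0], [4, -5, 10], [0, 0, 20], [0, 0, 20], [0, 0, 20], [0, 0, 10], [0, 0, 0], [0, 0, 0]]' --twist '[[0, 0, 0], [0, 0, 0], [0, 0, 0], [0, 0, 0], [0, 0, 0], [0, 0, 0], [0, 0, 0], [0, 0, 0]]'

```text
time_s: 33.05
position: [0.5442, 0.4143, 0.0453]
tcp_rot: [[0.992, 0.126, 0.002], [0.126, -0.992, 0.002], [0.002, -0.002, -1.0]]
force: [1.3, 0.2, -1.3]
opening: 0.29
```

```bash
python3 -c "
from h import *
cam('wrist');c=cam('wrist');cv2.imwrite('pics/w21.png',c['color'][:,:,::-1]);go(.5416,.4147,.0227,7.5)
"
```

```text
t 33.15 pos [0.5443 0.4144 0.046 ] yaw 7.25 tilt 0.2 Rz [ 0.0029 -0.0021 -1.    ] F [ 0.7  0.1 -0.8] op 0.291
levelling twist -0.002 -0.003
slide [-2.7 -0.6 23.3] n50 0.6 ('twz', np.float64(-0.004))
```

View pics/w21.png

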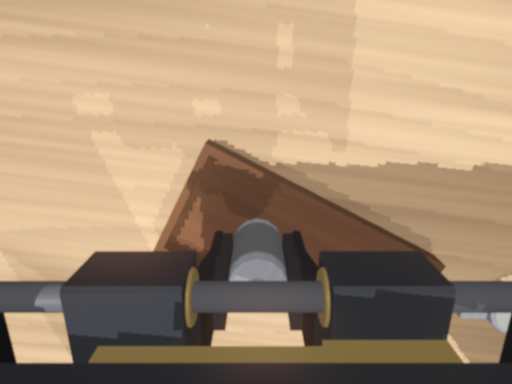

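```bash
python3 -c "
from h import *
c=cam('wrist')
for p in [(209,141),(443,264)]: print(ray(c,*p,.016))
"
```

```text
[0.59264122 0.44759257 0.016     ]
[0.53519883 0.29782918 0.016     ]
```

carry_out --grip '[-1, -1, -1, -1, -1, -1, -1]' --slide '[[-2, 0, 5], [0, 0, 8], [0, 0, 6], [0, 0, 2], [0, 0, 0], [0, 0, 0], [0, 0, 0]]' --twist '[[-0.002, -0.003, 0], [0, 0, 0], [0, 0, 0], [0, 0, 0], [0, 0, 0], [0, 0, 0], [0, 0, 0]]'

```text
time_s: 33.9
position: [0.5436, 0.4151, 0.0259]
tcp_rot: [[0.992, 0.126, 0.004], [0.126, -0.992, 0.002], [0.004, -0.002, -1.0]]
force: [0.1, -0.0, -1.2]
opening: 0.293
```

```bash
python3 -c "
from h import *
cam('wrist');go(.5416,.4147,.0227,7.5)
"
```

```text
t 33.95 pos [0.5437 0.4151 0.026 ] yaw 7.25 tilt 0.26 Rz [ 0.0042 -0.0017 -1.    ] F [ 0.2 -0.5  0.4] op 0.286
levelling twist -0.002 -0.004
slide [-2.1  0.1  3.2] n50 0.1 ('twz', np.float64(-0.004))
```

carry_out --grip '[-1, -1, -1, -1, -1]' --slide '[[0, 0, 2], [0, 0, 1.5], [0, 0, 0], [0, 0, 0.5], [0, 0, 0]]' --twist '[[-0.002, -0.004, 0], [0, 0, 0], [0, 0, 0], [0, 0, 0], [0, 0, 0]]'

```text
time_s: 34.45
position: [0.5443, 0.4154, 0.0228]
tcp_rot: [[0.992, 0.126, 0.001], [0.126, -0.992, 0.0], [0.001, 0.0, -1.0]]
force: [-0.2, 0.1, -0.6]
opening: 0.287
```

```bash
python3 -c "
from h import *
cam('wrist');go(.5416,.4147,.0227,7.5)
"
```

```text
t 34.5 pos [0.5443 0.4154 0.0228] yaw 7.26 tilt 0.08 Rz [ 0.0015 -0.     -1.    ] F [-0.5  0.5 -0.8] op 0.291
levelling twist -0.0 -0.001
slide [-2.8  0.3  0.1] n50 0.1 ('twz', np.float64(-0.004))
```

carry_out --grip '[-1, 0, 0, 0, 0, 0, 0, 0, 0, 0, 0]' --slide '[[0, 0, 0.5], [0, 0, 0], [0, 0, 0], [0, 0, 0], [0, 0, -10], [0, 0, -25], [0, 0, -35], [0, 0, -35], [0, 0, -20], [0, 0, 0], [0, 0, 0]]' --twist '[[0, 0, 0], [0, 0, 0], [0, 0, 0], [0, 0, 0], [0, 0, 0], [0, 0, 0], [0, 0, 0], [0, 0, 0], [0, 0, 0], [0, 0, 0], [0, 0, 0]]'

```text
time_s: 35.6
position: [0.5441, 0.4153, 0.1536]
tcp_rot: [[0.992, 0.126, 0.001], [0.126, -0.992, 0.0], [0.001, -0.0, -1.0]]
force: [-0.3, 0.3, -0.1]
opening: 0.503
```

```bash
python3 -c "
from h import *
cam('wrist');c=cam('wrist');cv2.imwrite('pics/w22.png',c['color'][:,:,::-1]);go(.3835,.290,.14,7.5)
"
```

```text
t 35.7 pos [0.5439 0.4152 0.1527] yaw 7.24 tilt 0.02 Rz [ 1.e-04  3.e-04 -1.e+00] F [ 0.4 -0.2 -0.1] op 0.497
levelling twist 0.0 -0.0
slide [-174.9  103.9   12.7] n50 5.1 ('twz', np.float64(-0.004))
```

View pics/w22.png

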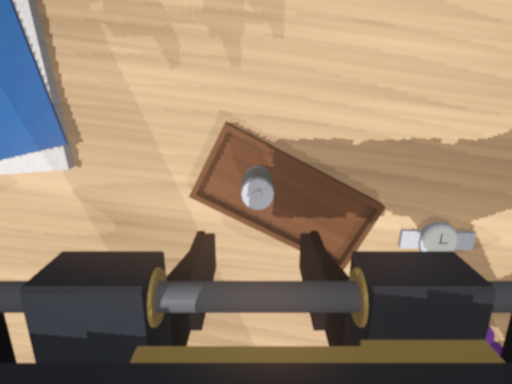

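Cell stands in the tray, upper left. On to the other cell.

carry_out --grip '[0.3, 0.3, 0.3, 0.3, 0.3, 0.3, 0.3, 0.3, 0.3]' --slide '[[-10, 6, 0], [-25, 15, 0], [-35, 21, 0], [-35, 21, 0], [-35, 21, 0], [-20, 12, 0], [-8, 5, 0], [0, 0, 0], [0, 0, 0]]' --twist '[[0, 0, 0], [0, 0, 0], [0, 0, 0], [0, 0, 0], [0, 0, 0], [0, 0, 0], [0, 0, 0], [0, 0, 0], [0, 0, 0]]'

```text
time_s: 36.6
position: [0.3754, 0.2853, 0.1396]
tcp_rot: [[0.992, 0.126, -0.025], [0.126, -0.992, -0.012], [-0.026, 0.008, -1.0]]
force: [0.4, 0.7, -0.8]
opening: 0.65
```

```bash
python3 -c "
from h import *
cam('wrist');c=cam('wrist');cv2.imwrite('pics/w23.png',c['color'][:,:,::-1]);go(.3835,.290,.08,7.5)
"
```

```text
t 36.7 pos [0.376  0.2857 0.1398] yaw 7.24 tilt 1.52 Rz [-0.0252  0.0082 -0.9996] F [ 0.4 -0.8 -0.2] op 0.646
levelling twist 0.008 0.025
slide [ 9.5 -3.8 59.5] n50 1.5 ('twz', np.float64(-0.005))
```

View pics/w23.png

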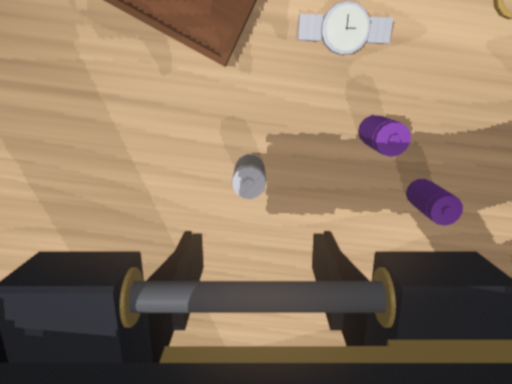

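```bash
python3 -c "
from h import *
c=cam('wrist');print(ray(c,249,182,.048))
"
```

```text
[0.38426203 0.29226911 0.048     ]
```

carry_out --grip '[0.3, 0.3, 0.3, 0.3, 0.3, 0.3]' --slide '[[7, -3, 0], [0, 0, 10], [0, 0, 25], [0, 0, 20], [0, 0, 0], [0, 0, 0]]' --twist '[[0.008, 0.025, -0.005], [0, 0, 0], [0, 0, 0], [0, 0, 0], [0, 0, 0], [0, 0, 0]]'

```text
time_s: 37.35
position: [0.388, 0.2926, 0.0818]
tcp_rot: [[0.991, 0.132, 0.008], [0.132, -0.991, 0.004], [0.009, -0.003, -1.0]]
force: [0.1, -0.3, 0.4]
opening: 0.651
```

```bash
python3 -c "
from h import *
cam('wrist');c=cam('wrist');cv2.imwrite('pics/w24.png',c['color'][:,:,::-1]);go(.384,.290,.018,7.5)
"
```

```text
t 37.45 pos [0.3882 0.2927 0.0825] yaw 7.6 tilt 0.59 Rz [ 0.0099 -0.003  -0.9999] F [ 0.2  0.3 -0.4] op 0.648
levelling twist -0.003 -0.01
slide [-5.2  2.3 64.4] n50 1.6 ('twz', np.float64(0.002))
```

View pics/w24.png

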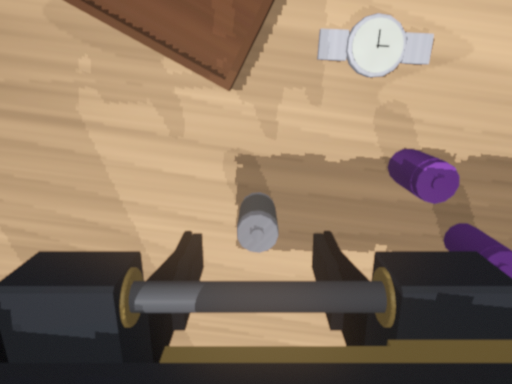

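```bash
python3 -c "
from h import *
c=cam('wrist');print(ray(c,257.5,232,.048))
"
```

```text
[0.38407165 0.29211397 0.048     ]
```

carry_out --grip '[0.3, 0.3, 0.3, 0.3, 0.3]' --slide '[[-5, 1, 0], [0, 0, 8], [0, 0, 12], [0, 0, 0], [0, 0, 0]]' --twist '[[-0.003, -0.01, 0], [0, 0, 0], [0, 0, 0], [0, 0, 0], [0, 0, 0]]'

```text
time_s: 38.0
position: [0.3847, 0.2918, 0.0642]
tcp_rot: [[0.991, 0.133, 0.005], [0.133, -0.991, 0.002], [0.006, -0.002, -1.0]]
force: [0.6, -0.6, 0.4]
opening: 0.648
```

```bash
python3 -c "
from h import *
cam('wrist');go(.384,.2915,.018,7.5)
"
```

```text
t 38.05 pos [0.3846 0.2918 0.0642] yaw 7.62 tilt 0.32 Rz [ 0.0055 -0.0016 -1.    ] F [-0.2  0.2 -0.7] op 0.647
levelling twist -0.002 -0.005
slide [-0.9  0.2 46.2] n50 1.2 ('twz', np.float64(0.002))
```

carry_out --grip '[0.3, 0.3, 0.3, 0.3, 0.3, 0.3, 0.3, 0.3]' --slide '[[-1, 0, 6], [0, 0, 12], [0, 0, 12], [0, 0, 9], [0, 0, 5], [0, 0, 0], [0, 0, 0], [0, 0, 0]]' --twist '[[-0.002, -0.005, 0], [0, 0, 0], [0, 0, 0], [0, 0, 0], [0, 0, 0], [0, 0, 0], [0, 0, 0], [0, 0, 0]]'

```text
time_s: 38.85
position: [0.3843, 0.2919, 0.0169]
tcp_rot: [[0.991, 0.133, 0.001], [0.133, -0.991, -0.0], [0.001, 0.0, -1.0]]
force: [-0.1, 0.8, -0.4]
opening: 0.651
```

```bash
python3 -c "
from h import *
cam('wrist');c=cam('wrist');cv2.imwrite('pics/w25.png',c['color'][:,:,::-1]);go(.384,.2915,.018,7.5)
"
```

```text
t 38.95 pos [0.3844 0.292  0.0171] yaw 7.62 tilt 0.11 Rz [ 1.9e-03  1.0e-04 -1.0e+00] F [-0.2  1.2  0.7] op 0.649
levelling twist 0.0 -0.002
slide [-0.5  0.4 -0.9] n50 0.0 ('twz', np.float64(0.002))
```

View pics/w25.png

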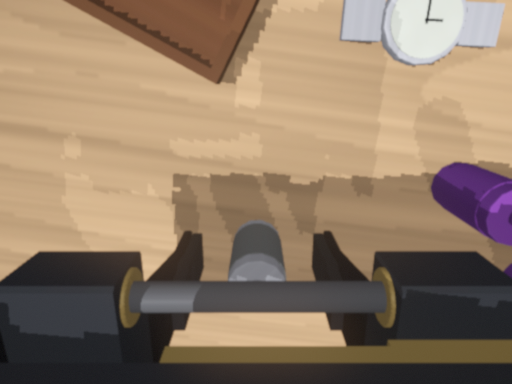

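carry_out --grip '[-1, -1, -1, -1, -1, -1, -1, -1]' --slide '[[0, 0, 0], [0, 0, 0], [0, 0, 0], [0, 0, 0], [0, 0, 0], [0, 0, 0], [0, 0, 0], [0, 0, 0]]' --twist '[[0, 0, 0], [0, 0, 0], [0, 0, 0], [0, 0, 0], [0, 0, 0], [0, 0, 0], [0, 0, 0], [0, 0, 0]]'

```text
time_s: 39.75
position: [0.3851, 0.2924, 0.0182]
tcp_rot: [[0.991, 0.133, 0.004], [0.133, -0.991, 0.001], [0.004, -0.001, -1.0]]
force: [0.4, -1.0, 0.7]
opening: 0.295
```

```bash
python3 -c "
from h import *
go(.517,.345,.14,7.5)
"
```

```text
t 39.75 pos [0.3851 0.2924 0.0182] yaw 7.63 tilt 0.25 Rz [ 4.3e-03 -6.0e-04 -1.0e+00] F [ 0.4 -1.   0.7] op 0.295
levelling twist -0.001 -0.004
slide [ 138.2  -34.8 -121.2] n50 4.7 ('twz', np.float64(0.002))
```

carry_out --grip '[-1, -1, -1, -1, -1, -1, -1, -1, -1, -1, -1, -1]' --slide '[[0, 0, -10], [0, 0, -25], [0, 0, -30], [0, 0, -25], [8, -2, -15], [20, -5, 0], [30, -8, 0], [30, -8, 0], [25, -6, 0], [15, -4, 0], [6, -2, 0], [0, 0, 0]]' --twist '[[0, -0.004, 0], [0, 0, 0], [0, 0, 0], [0, 0, 0], [0, 0, 0], [0, 0, 0], [0, 0, 0], [0, 0, 0], [0, 0, 0], [0, 0, 0], [0, 0, 0], [0, 0, 0]]'

```text
time_s: 40.95
position: [0.5138, 0.3452, 0.1335]
tcp_rot: [[0.991, 0.133, -0.004], [0.133, -0.991, -0.0], [-0.004, -0.0, -1.0]]
force: [-0.6, -0.8, -0.7]
opening: 0.292
```

```bash
python3 -c "
from h import *
cam('wrist');cam('wrist');c=cam('wrist');cv2.imwrite('pics/w26.png',c['color'][:,:,::-1]);go(.517,.345,.0232,7.5)
"
```

```text
t 41.1 pos [0.512  0.3446 0.1332] yaw 7.68 tilt 0.34 Rz [-5.8e-03  4.0e-04 -1.0e+00] F [-0.3 -0.  -0.2] op 0.286
levelling twist 0.0 0.006
slide [  5.6   0.2 109.9] n50 2.8 ('twz', np.float64(0.003))
```

View pics/w26.png

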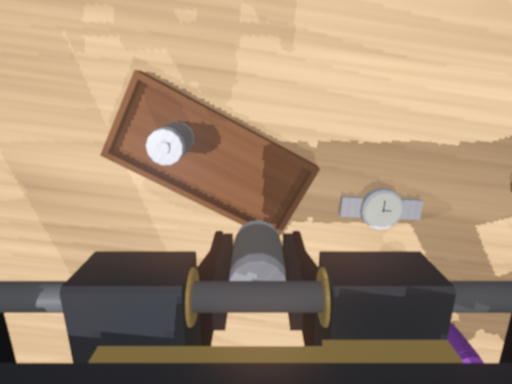

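```bash
python3 -c "
from h import *
c=cam('wrist')
q=[ray(c,*p,.016)[:2] for p in [(139,71),(317,169),(278,232),(102,154)]];print(q,np.mean(q,0))
print(ray(c,165,146,.053))
"
```

```text
[array([0.59006926, 0.44533284]), array([0.53308465, 0.29761676]), array([0.47288483, 0.32087325]), array([0.52204508, 0.47308727])] [0.52952095 0.38422753]
[0.54328289 0.41385028 0.053     ]
```

carry_out --grip '[-1, -1, -1, -1, -1, -1, -1, -1]' --slide '[[5, 0, 0], [0, 0, 10], [0, 0, 20], [0, 0, 25], [0, 0, 20], [0, 0, 8], [0, 0, 0], [0, 0, 0]]' --twist '[[0, 0.006, 0], [0, 0, 0], [0, 0, 0], [0, 0, 0], [0, 0, 0], [0, 0, 0], [0, 0, 0], [0, 0, 0]]'

```text
time_s: 41.95
position: [0.5144, 0.3444, 0.0458]
tcp_rot: [[0.991, 0.134, -0.002], [0.134, -0.991, -0.001], [-0.002, 0.001, -1.0]]
force: [0.2, -0.4, 1.2]
opening: 0.294
```

```bash
python3 -c "
from h import *
cam('wrist');go(.517,.345,.0232,7.5)
"
```

```text
t 42.0 pos [0.5145 0.3444 0.046 ] yaw 7.72 tilt 0.11 Rz [-0.0015  0.001  -1.    ] F [ 0.7  0.5 -1.2] op 0.287
levelling twist 0.001 0.002
slide [ 2.6 -0.3 22.8] n50 0.6 ('twz', np.float64(0.004))
```

carry_out --grip '[-1, -1, -1, -1, -1, -1, -1]' --slide '[[2, 0, 5], [0, 0, 8], [0, 0, 6], [0, 0, 2], [0, 0, 0], [0, 0, 0], [0, 0, 0]]' --twist '[[0, 0.002, 0], [0, 0, 0], [0, 0, 0], [0, 0, 0], [0, 0, 0], [0, 0, 0], [0, 0, 0]]'

```text
time_s: 42.7
position: [0.5187, 0.3456, 0.026]
tcp_rot: [[0.991, 0.134, 0.006], [0.134, -0.991, 0.001], [0.006, -0.001, -1.0]]
force: [-0.5, 0.2, -0.1]
opening: 0.291
```

```bash
python3 -c "
from h import *
cam('wrist');go(.517,.345,.0232,7.5)
"
```

```text
t 42.75 pos [0.5188 0.3456 0.0261] yaw 7.72 tilt 0.36 Rz [ 6.3e-03 -6.0e-04 -1.0e+00] F [-0.3  0.1  0. ] op 0.294
levelling twist -0.001 -0.006
slide [-1.9  0.4  2.8] n50 0.1 ('twz', np.float64(0.004))
```

carry_out --grip '[-1, -1, -1, -1, -1]' --slide '[[0, 0, 1.5], [0, 0, 1.5], [0, 0, 0], [0, 0, 0.5], [0, 0, 0]]' --twist '[[0, -0.006, 0], [0, 0, 0], [0, 0, 0], [0, 0, 0], [0, 0, 0]]'

```text
time_s: 43.25
position: [0.5193, 0.3459, 0.0233]
tcp_rot: [[0.991, 0.134, 0.001], [0.134, -0.991, 0.001], [0.001, -0.001, -1.0]]
force: [-0.1, -1.1, -0.6]
opening: 0.293
```

```bash
python3 -c "
from h import *
cam('wrist');go(.517,.345,.0232,7.5)
"
```

```text
t 43.3 pos [0.5193 0.3459 0.0232] yaw 7.73 tilt 0.09 Rz [ 0.0012 -0.001  -1.    ] F [ 0.2 -0.2 -0.5] op 0.29
levelling twist -0.001 -0.001
slide [-2.4  0.6  0. ] n50 0.1 ('twz', np.float64(0.004))
```

carry_out --grip '[-1, 0, 0, 0, 0, 0, 0, 0, 0, 0, 0]' --slide '[[0, 0, 0.5], [0, 0, 0], [0, 0, 0], [0, 0, 0], [0, 0, -10], [0, 0, -25], [0, 0, -35], [0, 0, -35], [0, 0, -20], [0, 0, 0], [0, 0, 0]]' --twist '[[0, 0, 0], [0, 0, 0], [0, 0, 0], [0, 0, 0], [0, 0, 0], [0, 0, 0], [0, 0, 0], [0, 0, 0], [0, 0, 0], [0, 0, 0], [0, 0, 0]]'

```text
time_s: 44.4
position: [0.5189, 0.3456, 0.154]
tcp_rot: [[0.991, 0.134, 0.001], [0.134, -0.991, 0.001], [0.001, -0.001, -1.0]]
force: [0.2, 0.1, -0.4]
opening: 0.498
```

```bash
python3 -c "
from h import *
for n in ['wrist','top','side']:
  c=cam(n);cv2.imwrite('pics/f_%s.png'%n,c['color'][:,:,::-1])
  if n=='top':
    P=cloud(c);np.save('P.npy',P);im=c['color'][:,:,::-1]
    cv2.imwrite('pics/f_ta.png',cv2.resize(im[90:280,65:450],None,fx=2,fy=2,interpolation=cv2.INTER_CUBIC))
"
```

```text
(no output)
```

View pics/f_ta.png

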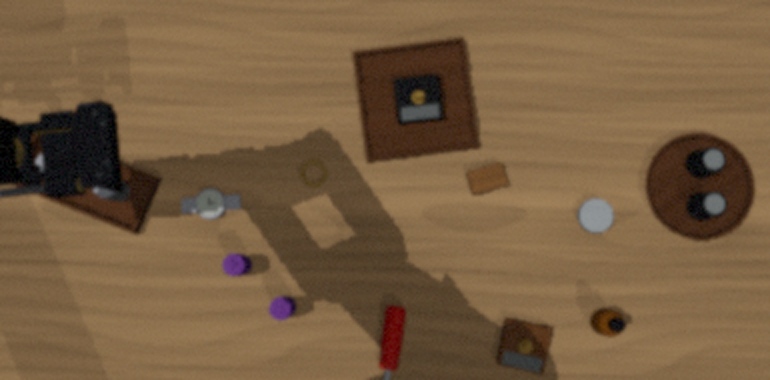

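View pics/f_wrist.png

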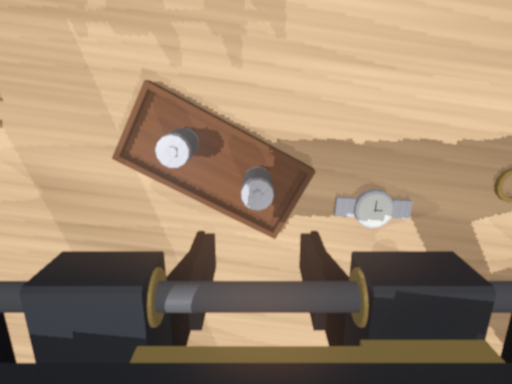

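View pics/f_side.png

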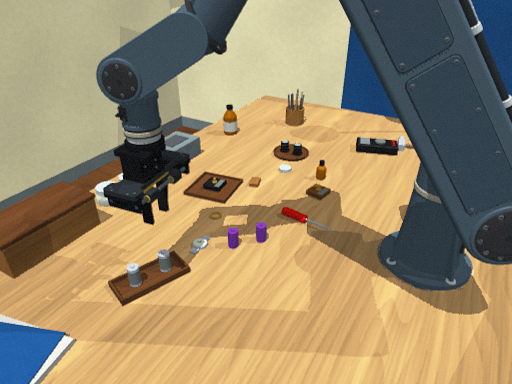

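```bash
python3 -c "
from h import *
P=np.load('P.npy')
f=lambda x,y:(65+x/2,90+y/2)
for n,(u,v) in dict(loupeA=f(712,159),loupeB=f(712,204),mov=f(405,90),cap=f(616,324)).items():
  u=int(u);v=int(v);print(n,np.nanmedian(P[v-1:v+2,u-1:u+2].reshape(-1,3),0).round(4))
c=cam('wrist');P=cloud(c)
for u,v in [(173,152),(257,190),(215,160)]: print(np.nanmedian(P[v-2:v+3,u-2:u+3].reshape(-1,3),0).round(4))
bot.hand_in()
"
```

```text
loupeA [ 0.5643 -0.3685  0.0443]
loupeB [ 0.5099 -0.3674  0.0451]
mov [ 0.6464 -0.0057  0.0208]
cap [ 0.3708 -0.2469  0.066 ]
[0.5421 0.4131 0.0537]
[0.5206 0.3458 0.0531]
[0.5286 0.3856 0.0033]
the job is handed in; nothing more can be done
```

I placed all five things in their trays and handed the job in at about 44.5 s of the 115 s allowed. The hand-in gave no verdict.

- **Cells:** both stand in the long tray. Their tops measured 53–54 mm, against 53 mm expected on the floor.
- **Loupes:** both stand in the round dish, about 27 mm either side of its centre. Their tops measured 44–45 mm, against 43 mm expected.
- **Movement:** it lies flat in the square tray with its shaft up. Its top measured 21 mm, as expected.
- **Oil bottle:** it is upright, and its cap is within about 2 mm of where it was at the start.

The gripper was open and about 150 mm above the bench at hand-in, touching nothing, and the purple and brown look-alikes were left alone. The arm kept drifting by up to about 20 mm after fast moves, so I re-measured and corrected before each grasp and placing. The top and wrist cameras differed by about 4–10 mm on where the long tray's corners lie, well inside the tolerance. No check failed.

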